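# Check in the hand-out transponders at the race pit

## Task

First push the blue crate home against both yellow stops of the check-in station, then lay every transponder on the bench onto the level tip tray. With all of them on the tray, squeeze the tag reader's trigger fully and let it spring back, then lift the tray by its red handle so that the transponders slide into the crate, and lower the tray level again. At the end every transponder is in the crate and the crate still sits squarely against both stops; leave the two spare wheels and the screwdriver alone.

Things in the scene. Friction and masses are not known exactly. Their poses are not given: they have to be found in the camera images.
- tag1: orange plastic hand-out transponder with a black patch on top, a block 46 (x) x 30 (y) x 20 mm (z), 40 g; origin at the centre of its 46 x 30 underside, z up when it lies flat. May be absent (None).
- tag2: yellow plastic hand-out transponder with a black patch on top, a block 46 (x) x 30 (y) x 20 mm (z), 40 g; origin at the centre of its 46 x 30 underside, z up when it lies flat. May be absent (None).
- tag3: green plastic hand-out transponder with a black patch on top, a block 46 (x) x 30 (y) x 20 mm (z), 40 g; origin at the centre of its 46 x 30 underside, z up when it lies flat. May be absent (None).
- tag4: red plastic hand-out transponder with a black patch on top, a block 46 (x) x 30 (y) x 20 mm (z), 40 g; origin at the centre of its 46 x 30 underside, z up when it lies flat. May be absent (None).
- tag5: white plastic hand-out transponder with a black patch on top, a block 46 (x) x 30 (y) x 20 mm (z), 40 g; origin at the centre of its 46 x 30 underside, z up when it lies flat. May be absent (None).
- tag6: grey plastic hand-out transponder with a black patch on top, a block 46 (x) x 30 (y) x 20 mm (z), 40 g; origin at the centre of its 46 x 30 underside, z up when it lies flat. May be absent (None).
- station: fixed grey station: base box 232 (x) x 125 (y) x 70 mm high, tip tray on top, two yellow crate stops. Origin on the bench; y points to the crate side, the way the tray pours; x runs along the hinge. Stop 1: yellow face at y = +60 mm (232 mm wide, 45 mm high). Stop 2: yellow bar, inner face at x = +110 mm (y 60 to 240 mm, 40 mm high).
- crate_home (a point): fixed point on the bench, in the station's axes at x = 0, y = 160 mm: the crate's origin lies here, its axes parallel to the station's, when two of its sides touch both stops.
- crate: loose blue open crate, 220 (x) x 200 (y) x 60 mm high, walls and floor 4 mm, 0.5 kg; origin at the centre of its underside. Starts a few cm short of both stops (on the -x, +y side of its home), a little askew.
- tray (a joint): angle of the tip tray, 0 = level (down), grows to 1.0 rad as the handle end is lifted and the tray pours towards the station's +y; it falls back down by its own weight if let go.
- tray_in (a point): centre of the tray's floor (top face), moves with the tray; axes as the station's when level, 85 mm above the bench. The tray is 190 (x) x 166 mm (y) inside, with 25 mm walls on three sides; the +y edge is open and is the hinge line.
- tray_handle (a point): middle of the tray's red round handle bar, 10 mm thick, 90 mm long along the station's x, 40 mm behind the tray's rear wall, 97 mm above the bench when level; moves with the tray.
- tray_hinge (a point): middle of the hinge line (along the station's x) at the tray's open edge, 85 mm above the bench; the handle bar is 210 mm from it. Two hinge arms of the station, 10 mm thick, at x = +-111 mm, reach 12 mm past it at heights 68 to 100 mm, above the crate's rim.
- scanner: fixed black tag reader (pistol shape) lying on its side in a bench cradle, mid-plane 75 mm above the bench. Origin on the bench; its nose points to +y, its grip (28 mm wide in y, 30 mm thick in z) sticks out to -x for 90 mm. The 46 mm thick head lies at x = 2 to 52 mm, 98 mm high.
- grip_back (a point): point on the back (-y) face of the reader's grip, opposite the trigger, 75 mm above the bench; axes as the scanner's.
- trigger_pad (a point): point on the front (+y) face of the orange trigger, 38 mm from its hinge, moves with it; at rest 56 mm from grip_back along the scanner's y. Trigger blade: 52 mm long along x, 8 mm thick, 22 mm high, hinge upright at its head end.
- trigger (a joint): trigger angle, 0 = at rest (sprung out), 0.4 rad = squeezed fully towards the grip; about 8 N at the pad; springs back.
- wheel_a: loose spare car wheel lying flat, black tyre, 62 mm across, 26 mm high; leave alone. Origin under its centre.
- wheel_b: another loose spare wheel, the same; leave alone.
- driver: loose screwdriver, 170 mm long; leave alone. Origin under its middle.
There are look-alikes about, which are no part of the job. Leave any purple look-alike of the tag5 alone.

How it is judged:
By the outcome, as a careful person would: the job done as asked, in the order asked, and still so for the second after the job is handed in, with the robot touching nothing.
Of tag1, tag2, tag3, tag4, tag5, tag6 only 4 to 6 are there at a start; the rules pass over those that are not, and their reading is None.
At some moment in a run one of tag1, tag2, tag3, tag4, tag5, tag6 may be knocked a few centimetres aside while the robot is not near it.
Once in a run the grip may slacken for a moment while it holds something.
It also fails if it takes over 210 s, if anything falls off the work surface, if the arm or the gripper's body presses on something with over 40 N, if the wrist force passes 120 N, or if a joint passes its speed limit or range.

## Robot

A 6-joint arm with a two-finger parallel gripper is mounted at the origin on the work surface. World frame = base frame: x ahead of the robot, y to its left, z up, the work surface at z = 0. Lengths are in mm, angles in rad, forces in N, time in s.
With the tool pointing down it reaches from about 300 to 775 mm from the base axis. Payload 14.6 kg.
Tool frame: the origin (TCP) lies between the finger pads; the fingertips stand 22 mm ahead of it and the grasp point (between the pads) lies 3 mm ahead of it (finger_overhang is the distance from the TCP to the fingertips, in mm); z points along the fingers, y is the direction in which the jaws open and shut (so a half turn about z gives the same grasp; the last joint's range is limited). The gripper opens to 94 mm and grips with 3 to 60 N. Pads are 16 mm wide; open, the fingers measure 119 mm over their backs; the gripper's body (75 mm by 177 mm) begins 78 mm behind the grasp point.
Start: joints at [-1.186, 0.3, 1.521, -0, 1.321, -0.067], TCP at [240.114, -494.808, 227.446] pointing down, gripper open.
Joint ranges: [-3.03, 3.03], [-0.79, 2.21], [0.23, 2.52], [-1.04, 4.18], [0, 3.07], [-2.55, 2.55]. Speed limits (rad/s): [2.22, 2.22, 2.57, 3.14, 3.14, 3.14].

## Interface

Orientations are given as [roll, pitch, yaw] about the fixed x, y, z axes, in that order (R = Rz(yaw) Ry(pitch) Rx(roll)).
In Python, from cell import * gives the robot as it stands.
- The arm moves only by the tool jog_arm, never from a script. Its argument "increments" is a list of rows, each a list of 7 numbers: the shift along the tool's x, y, z in cm, then the turn, a rotation vector about the tool's x, y, z in degrees, then the finger opening in cm, from 0 to 9.4. In form: [[x, y, z, wx, wy, wz, grip], ...]. A call has 1 to 20 rows; each row shifts and turns the commanded pose from where the row before left it, along the tool's axes as they then stand; what a row does not reach is not made up. A row lasts 1/8 s, in which the tool goes at most 62.5 mm and 10.7 degrees, less where a joint would pass 70% of its speed; a pose out of reach is approached as far as the arm can. A call is refused whole if a number of a shift passes 6.25 or a number of a turn 10.7, either way. A call with a gripper value outside its range is refused whole. The fingers move at their own pace and stop on an object; "squeeze" is the grip in N (left out, the last holds). Time passes only in rows, so rows that do not move let the fingers close. It gives the time, the measured TCP pose, the force and the opening at its end, in the units of the state.
- read_state(): the state, without advancing time (a new reading comes with each control period).
- camera(name): name is "scene" or "side" or "wrist"; returns a dict with "image" (384x512x3 uint8, red, green, blue), "K" (3x3 intrinsics, pixels), "rvec" (rotation vector, rad) and "tvec" (3), from world to camera coordinates, as OpenCV has them. Camera axes: x right, y down, z forward; pixel columns grow to the right and rows downward; lengths in mm; the calibration is good to about 2 mm. A picture is of the moment at which its call begins. There is no depth.
- sign_off(): hands the job in, once; it reports no verdict.
Trained networks look in a picture, given as the dict that the camera call returned (one of the last four; its "shot" number tells which), for a name from the list of things; names that differ only in an ending like _2 or _b are one class to them, and where a whole thing is asked for, a point or a joint stands for the part that bears it (a point fixed in the world has none). Each returns a list of dicts, best first, with "conf" (0 to 1); they miss things now and then, are a little off and sometimes report something else, mostly with a low value. They report only what shows in the picture. A call takes as long as a camera call. They do not tell look-alikes from the thing itself.
- recognise(picture, name): "centre" ([x, y, z] in mm, in the coordinates of the camera as it stood for that picture, good to about 4 mm: the middle of the surface that is visible of it).
- regions_of(picture, name): "mask" (384x512 bool, what is visible of it).
The state is a dict: "clock": time; "joints": joint angles; "qd": joint speeds; "effort": joint torques, N m; "eef_pos": TCP position; "eef_rot": TCP orientation; "wrist_force": force on the tool from outside, world axes, zero at the start; "moment": the same for the moment, N m; "finger_gap": finger opening in mm.
Only numpy, scipy, OpenCV 4.12 (cv2) and the standard library are available. Lean on these libraries where they do the work, as an engineer would, in place of code of your own. Each camera call takes 0.05 s, during which the arm holds its last target.

## Working session

There is one attempt and no reset: what is moved stays moved. The work goes in short steps, Python scripts to look and compute and a tool call to move; the robot and the scene stay as the last step left them, time stands still between calls to the robot, and variables do not carry over. Pictures are saved under pics/ and viewed, and the job is handed in when it is done.

Besides the shell and the picture viewer there is one more tool, called after "Request:" as name(argument=value, ...), one argument or row to a line, values as JSON. jog_arm: Moves the arm, as the interface text tells. Its arguments: {"type":"object","properties":{"increments":{"type":"array"},"squeeze":{"type":"number"}},"required":["increments"]}

```bash
ls; mkdir -p pics
cat > h.py <<'E'
from cell import *
import numpy as np, cv2
from scipy.spatial.transform import Rotation as R
def snap(n,f=None):
    p=camera(n)
    if f: cv2.imwrite('pics/'+f,cv2.resize(p['image'][:,:,::-1],(800,600)))
    return p
def c2w(p,c):
    Rm=cv2.Rodrigues(np.array(p['rvec'],float))[0]
    return Rm.T@(np.array(c,float).ravel()-np.array(p['tvec'],float).ravel())
def ray(p,u,v,z):
    Rm=cv2.Rodrigues(np.array(p['rvec'],float))[0]
    d=Rm.T@np.linalg.inv(np.array(p['K']))@np.array([u,v,1.])
    o=-Rm.T@np.array(p['tvec'],float).ravel()
    return o+d*(z-o[2])/d[2]
def proj(p,X):
    return cv2.projectPoints(np.array(X,float).reshape(-1,1,3),np.array(p['rvec'],float),np.array(p['tvec'],float),np.array(p['K'],float),None)[0].reshape(-1,2)
E
python3 - <<'E'
from h import *
np.set_printoptions(precision=1,suppress=True)
print(read_state())
for n in ['scene','side','wrist']:
    p=snap(n,n+'0.png')
    print(n,c2w(p,[0,0,0]))
    for t in ['tag1','tag2','tag3','tag4','tag5','tag6','station','crate','tray','tray_handle','scanner','trigger','wheel_a','driver']:
        print(t,[(round(d['conf'],2),c2w(p,d['centre']).round(0)) for d in recognise(p,t)])
E
```

```text
pics
{'clock': 0.0, 'joints': array([-1.2,  0.3,  1.5, -0. ,  1.3, -0.1]), 'qd': array([ 0., -0.,  0.,  0.,  0., -0.]), 'effort': array([ -0. , -53.2, -35.3,   0.1,   0. ,  -0. ]), 'eef_pos': array([ 240. , -494.6,  226.9]), 'eef_rot': array([-3.1, -0. ,  0.5]), 'wrist_force': array([-0.3,  0.3,  0.3]), 'moment': array([-0., -0., -0.]), 'finger_gap': 94.49610412487856}
scene [1239.1 -763.4  909.3]
tag1 [(0.76, array([ 382., -320.,   17.])), (0.72, array([ 436., -230.,   17.])), (0.68, array([747.,  18.,  25.])), (0.61, array([ 607., -381.,   19.])), (0.6, array([ 371., -157.,   18.])), (0.57, array([ 529., -436.,   20.])), (0.49, array([ 449., -357.,   24.])), (0.49, array([519., -73.,  19.])), (0.47, array([ 461., -154.,   18.]))]
tag2 [(0.76, array([ 382., -320.,   17.])), (0.72, array([ 436., -230.,   17.])), (0.68, array([747.,  18.,  25.])), (0.61, array([ 607., -381.,   19.])), (0.6, array([ 371., -157.,   18.])), (0.57, array([ 529., -436.,   20.])), (0.49, array([ 449., -357.,   24.])), (0.49, array([519., -73.,  19.])), (0.47, array([ 461., -154.,   18.]))]
tag3 [(0.76, arra
[... 3714 characters left out ...]
92, array([564.,  95.,  82.]))]
scanner [(0.82, array([ 657., -133.,   86.]))]
trigger [(0.58, array([ 369., -293.,   21.])), (0.46, array([ 636., -139.,   75.]))]
wheel_a [(0.84, array([740.,  42.,  29.])), (0.71, array([563.,  92.,  84.])), (0.7, array([380., -40.,  24.]))]
driver [(0.5, array([ 580., -511.,   18.]))]
wrist [ 303.7 -463.9  385.2]
tag1 [(0.61, array([ 365., -326.,   20.]))]
tag2 [(0.61, array([ 365., -326.,   20.]))]
tag3 [(0.61, array([ 365., -326.,   20.]))]
tag4 [(0.61, array([ 365., -326.,   20.]))]
tag5 [(0.61, array([ 365., -326.,   20.]))]
tag6 [(0.61, array([ 365., -326.,   20.]))]
station []
crate []
tray []
tray_handle []
scanner []
trigger []
wheel_a []
driver []
```

View pics/scene0.png

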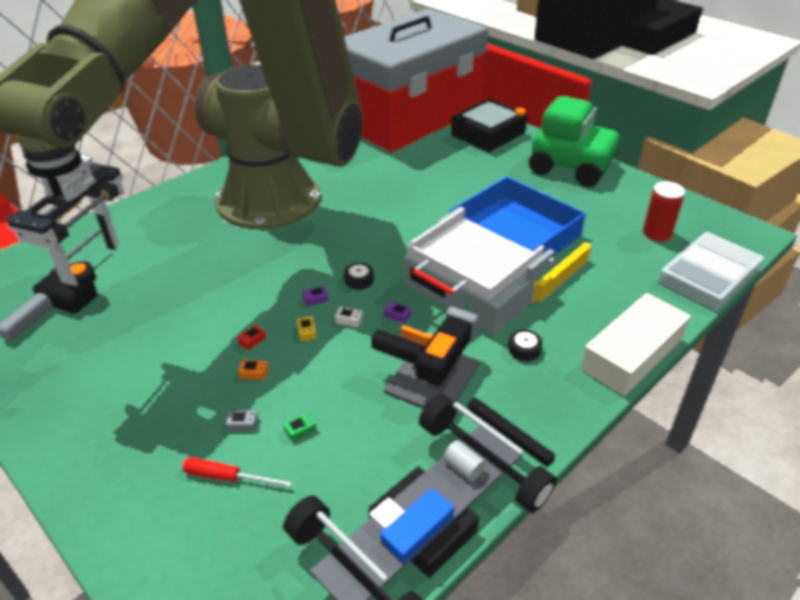

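View pics/side0.png

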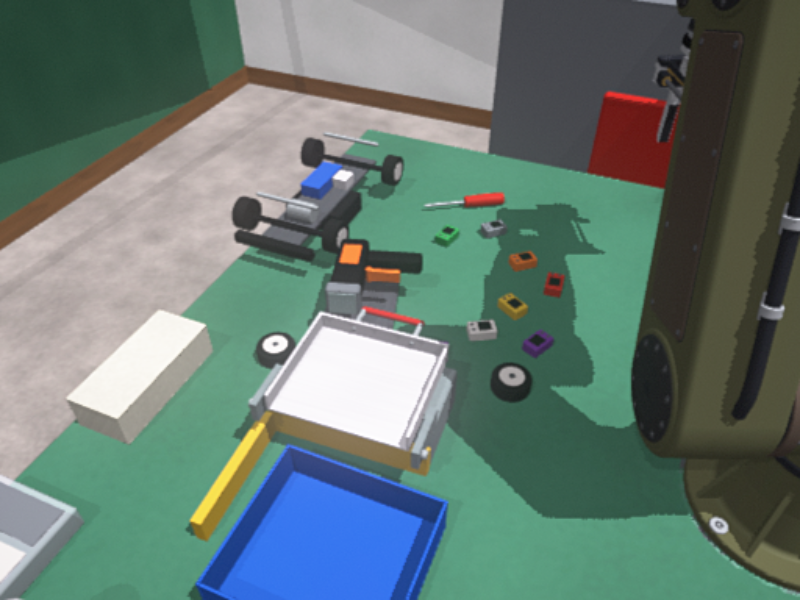

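View pics/wrist0.png

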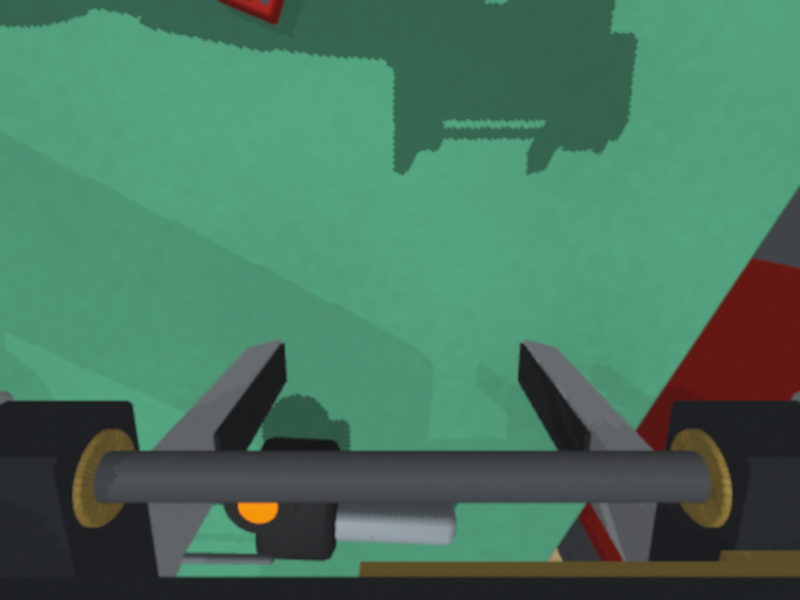

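Run:
```python
from h import *
a=camera('scene');b=camera('side')
np.savez('first.npz',**{k+n:np.array(p[k]) for n,p in (('a',a),('b',b)) for k in ('K','rvec','tvec','image')})
def crop(p,x,y,w,h,f,s):
    cv2.imwrite('pics/'+f,cv2.resize(p['image'][y:y+h,x:x+w,::-1],None,fx=s,fy=s,interpolation=cv2.INTER_CUBIC))
crop(a,230,100,190,146,'c1.png',4)
crop(b,120,150,180,150,'c2.png',4)
crop(b,110,270,190,114,'c3.png',4)
```

```text
(no output)
```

View pics/c1.png

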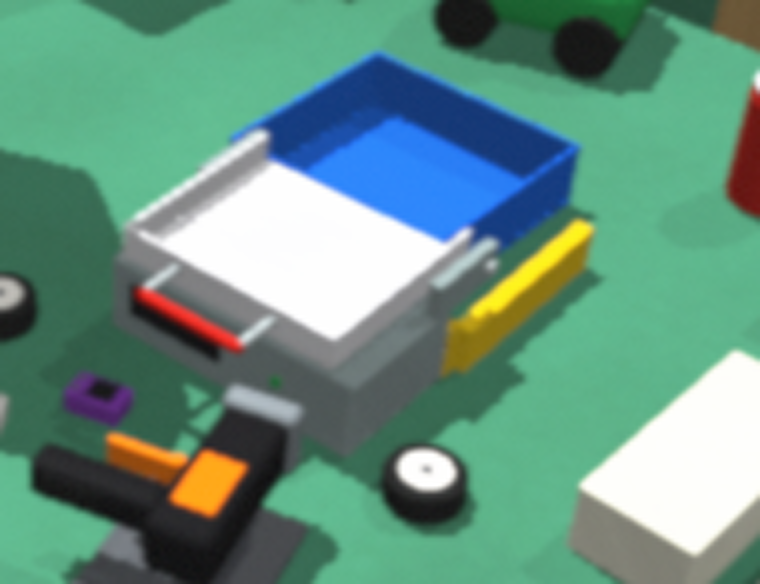

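View pics/c2.png

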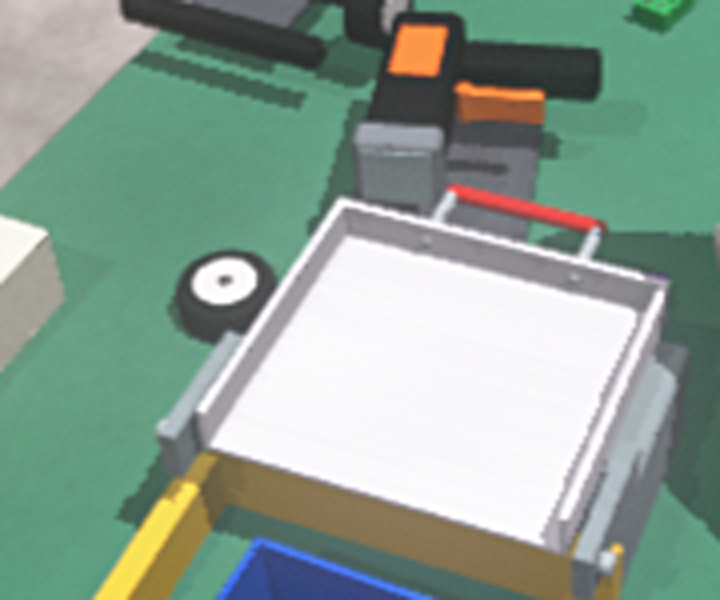

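View pics/c3.png

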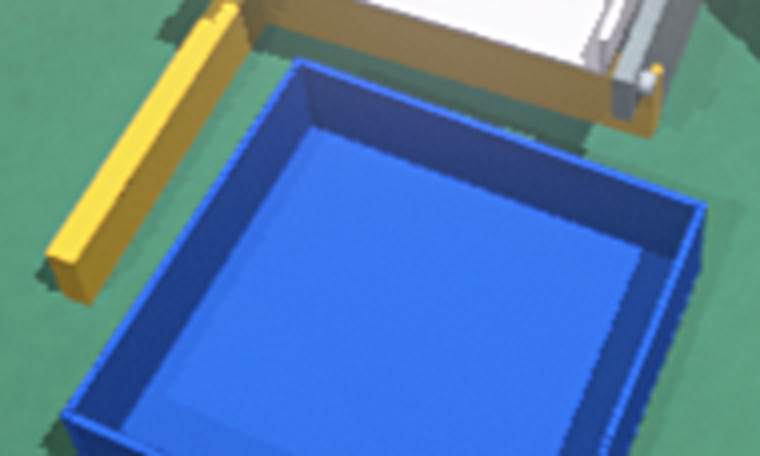

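```bash
cat > fit.py <<'E'
from h import *
from scipy.optimize import least_squares
np.set_printoptions(precision=2,suppress=True)
d=np.load('first.npz')
A={k:d[k+'a'] for k in('K','rvec','tvec')};B={k:d[k+'b'] for k in('K','rvec','tvec')}
def T(q,P):
    c,s=np.cos(q[2]),np.sin(q[2]);P=np.array(P,float)
    return np.c_[q[0]+c*P[:,0]-s*P[:,1],q[1]+s*P[:,0]+c*P[:,1],P[:,2]]
# station
def pts(h): return [(95,h,85),(-95,h,85),(95,h-166,85),(-95,h-166,85),(110,240,40),(110,240,0)]
ib=[(172.5,261.75),(257,285.5),(207,209.5),(279.25,228),(128.75,335.5),(133,345.5)]
ia=[(341.25,160),(298,140.5),(313.75,184.5),(270.75,159.5)]
def f(q,full=False):
    P=T(q,pts(q[3]))
    rb=(proj(B,P)-ib); ra=proj(A,P[:4])-ia
    if full: return ra,rb
    return np.r_[ra.ravel(),rb.ravel()]
s=least_squares(f,[580,90,0.1,60],loss='soft_l1')
print(s.x);print(*f(s.x,True))
cb=[(185,285.5),(286.25,321.25),(126.25,373)]
# crate far corner scene: c1 (378,55),(578,150)
ca=[(230+378/4,100+55/4),(230+578/4,100+150/4)]
def g(q):
    P=T(q,[(110,-100,60),(-110,-100,60),(110,100,60),(-110,100,60)])
    return np.r_[(proj(B,P[:3])-cb).ravel(),(proj(A,P[[3,2]])-ca).ravel()]
c=least_squares(g,[540,310,0.1],loss='soft_l1');print(c.x,c.fun)
home=T(s.x,[(0,160,0)]);print('home',home,'handle',T(s.x,[(0,s.x[3]-210,97)]),'trayin',T(s.x,[(0,s.x[3]-83,85)]))
E
python3 fit.py
```

```text
[565.25  91.03   0.07  89.45]
[[ 4.82  3.08]
 [-1.41 -0.86]
 [-0.11  5.27]
 [-7.75  3.31]] [[-1.65  0.18]
 [ 1.69  1.65]
 [-2.32 -0.31]
 [ 3.66  0.61]
 [-0.11 -0.52]
 [-0.16  0.32]]
[502.74 307.09  -0.  ] [-0.04 -2.1   1.05 -0.11 -1.78  0.08 -0.48 -1.77  0.22 -1.56]
home [[554.83 250.69   0.  ]] handle [[573.11 -29.26  97.  ]] trayin [[564.83  97.47  85.  ]]
```

```bash
sed -i 's/^def pts.*/def pts(h): return [(95,h,85),(-95,h,85),(95,h-166,85),(-95,h-166,110),(110,240,40),(110,240,0),(95,h-166,110)]/; s/^ia=.*/ia=[(298,140.5),(313.75,184.5),(270.75,159.5)]/; s/rb=(proj(B,P)-ib); ra=.*/rb=(proj(B,P[:6])-ib); ra=proj(A,P[[1,6,3]])-ia/' fit.py; python3 fit.py; python3 -c "
from h import *
d=np.load('first.npz');print(d['Ka'],d['Kb'])"
```

```text
[567.42  90.35   0.07  89.34]
[[-1.3  -0.49]
 [ 1.25 -1.08]
 [-7.4  -2.77]] [[-2.26 -0.16]
 [ 1.16  0.83]
 [-3.25 -0.67]
 [ 3.24 -8.08]
 [-0.39 -0.72]
 [-0.43  0.13]]
[502.74 307.09  -0.  ] [-0.04 -2.1   1.05 -0.11 -1.78  0.08 -0.48 -1.77  0.22 -1.56]
home [[556.07 249.94   0.  ]] handle [[575.98 -30.01  97.  ]] trayin [[566.97  96.67  85.  ]]
[[447.87112287   0.         259.86316156]
 [  0.         447.87112287 186.55826107]
 [  0.           0.           1.        ]] [[413.8844972    0.         260.15022007]
 [  0.         413.8844972  195.32393079]
 [  0.           0.           1.        ]]
```

```bash
cat > ov.py <<'E'
from h import *
import sys
exec(open('fit.py').read().split('# station')[0])
def ov(q,h,c,name):
    for X,k,(x,y,w,hh) in ((A,'a',(230,100,190,146)),(B,'b',(110,150,190,150)),(B,'b',(110,234,190,150))):
        im=cv2.resize(d['image'+k][y:y+hh,x:x+w,::-1],None,fx=4,fy=4,interpolation=cv2.INTER_CUBIC)
        def line(P,col):
            p=((proj(X,P)-[x-.5,y-.5])*4).astype(int)
            cv2.polylines(im,[p.reshape(-1,1,2)],False,col,1)
        for z,col in ((85,(0,0,255)),(110,(255,0,0))):
            line(T(q,[(95,h,z),(95,h-166,z),(-95,h-166,z),(-95,h,z),(95,h,z)]),col)
        line(T(q,[(-45,h-210,97),(45,h-210,97)]),(0,255,0))
        line(T(q,[(116,62.5,70),(116,-62.5,70),(-116,-62.5,70)]),(255,255,0))
        line(T(q,[(-116,60,45),(116,60,45),(116,60,0),(-116,60,0)]),(0,0,0))
        line(T(q,[(110,60,40),(110,240,40),(110,240,0)]),(0,0,0))
        for z in (0,60): line(T(c,[(110,100,z),(110,-100,z),(-110,-100,z),(-110,100,z),(110,100,z)]),(0,255,255))
        cv2.imwrite(f'pics/{name}_{k}{y}.png',im)
E
python3 - <<'E'
from ov import *
ov([566.3,90.7,.07],89.4,[502.7,307.1,0],'ov1')
E
```

```text
(no output)
```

View pics/ov1_a100.png

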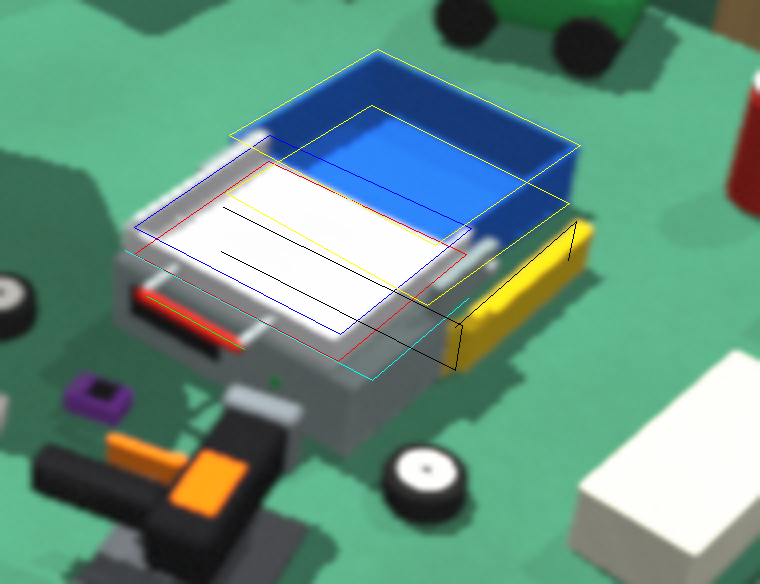

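View pics/ov1_b150.png

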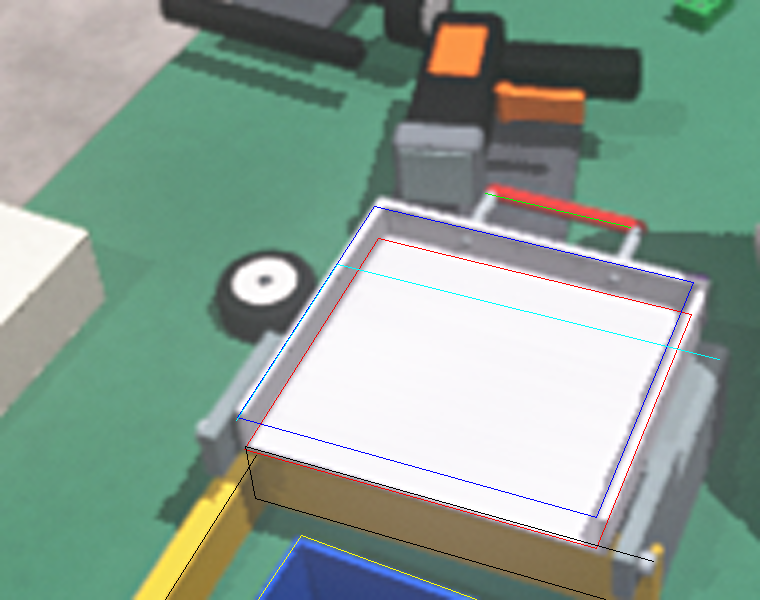

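View pics/ov1_b234.png

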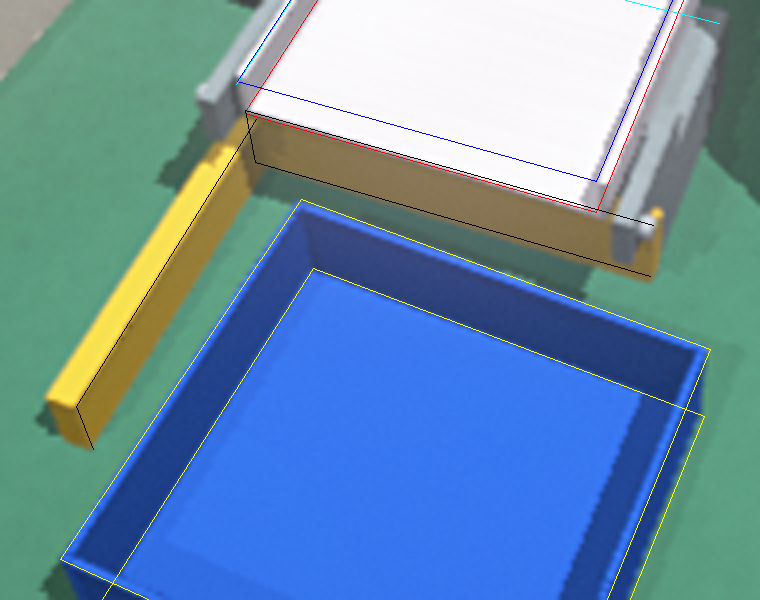

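```bash
cat >> h.py <<'E'
S=np.array([566.3,90.7,.07,89.4])
def st(x,y,z=0):
    c,s=np.cos(S[2]),np.sin(S[2]);return np.array([S[0]+c*x-s*y,S[1]+s*x+c*y,z])
def cur():
    s=read_state();r=np.array(s['eef_rot']);return np.array(s['eef_pos']),R.from_euler('xyz',r),s
def seq(wps):
    """wps: list (x,y,z,yaw,[...]) prints tool-frame cm shift + turn deg about tool z (turn made first)"""
    p,Rc,s=cur();yaw=s['eef_rot'][2]
    print('now',p.round(1),np.round(s['eef_rot'],3),'q',np.round(s['joints'],2),'F',np.round(s['wrist_force'],1),'gap',round(s['finger_gap'],1),'t',round(s['clock'],2))
    if wps:
        dy=(wps[0][3]-yaw+np.pi)%(2*np.pi)-np.pi
        r=s['eef_rot'];dr=Rc.inv()*R.from_euler('xyz',[np.pi,0,yaw]);print(' tilt fix deg',np.degrees(dr.as_rotvec()).round(2))
    for w in wps:
        dyaw=(w[3]-yaw+np.pi)%(2*np.pi)-np.pi
        Rt=R.from_euler('xyz',[np.pi,0,w[3]])
        dd=Rt.inv().apply(np.array(w[:3])-p)/10
        print(' turn z %.1f deg, shift cm %s'%(-np.degrees(dyaw),dd.round(2)))
        p=np.array(w[:3],float);yaw=w[3]
E
python3 - <<'E'
from h import *
y=S[2]+np.pi/2
seq([(560,-300,230,y),(*st(-48,365)[:2],200,y),(*st(-48,365)[:2],38,y),(*st(-48,340)[:2],38,y),(*st(-48,270)[:2],38,y)])
E
```

```text
now [ 240.1 -494.8  227.4] [-3.142 -0.     0.452] q [-1.19  0.3   1.52  0.    1.32 -0.07] F [-0.6  1.  -0.6] gap 93.9 t 2.35
 tilt fix deg [-0. -0.  0.]
 turn z -68.1 deg, shift cm [17.2  33.27 -0.26]
 turn z -0.0 deg, shift cm [75.43 -1.44  3.  ]
 turn z -0.0 deg, shift cm [ 0.  -0.  16.2]
 turn z -0.0 deg, shift cm [-2.5  0.   0. ]
 turn z -0.0 deg, shift cm [-7. -0. -0.]
```

Request:
jog_arm(
  increments=[
    [0,0,0,0,0,-10,9.4],
    [0,0,0,0,0,-10,9.4],
    [0,0,0,0,0,-10,9.4],
    [0,0,0,0,0,-10,9.4],
    [0,0,0,0,0,-10,9.4],
    [0,0,0,0,0,-10,9.4],
    [0,0,0,0,0,-8.1,9.4],
    [2.9,5.5,0,0,0,0,9.4],
    [2.9,5.5,0,0,0,0,9.4],
    [2.9,5.5,0,0,0,0,9.4],
    [2.9,5.5,0,0,0,0,9.4],
    [2.9,5.5,0,0,0,0,9.4],
    [2.9,5.5,0,0,0,0,9.4],
  ],
)

```text
clock: 3.98
eef_pos: [558.8, -296.9, 227.6]
eef_rot: [3.141, 0.0, 1.64]
wrist_force: [0.1, -1.5, -0.5]
finger_gap: 93.9
```

Run:
```python
from h import *
y=S[2]+np.pi/2
seq([(*st(-48,365)[:2],200,y),(*st(-48,365)[:2],38,y),(*st(-48,340)[:2],38,y),(*st(-48,270)[:2],38,y)])
```

```text
now [ 558.8 -296.9  227.6] [3.141 0.    1.64 ] q [-0.55  0.49  1.26 -0.    1.39 -0.62] F [ 0.1 -1.5 -0.5] gap 93.9 t 3.98
 tilt fix deg [0.01 0.01 0.  ]
 turn z -0.0 deg, shift cm [75.12 -1.34  2.76]
 turn z -0.0 deg, shift cm [ 0.  -0.  16.2]
 turn z -0.0 deg, shift cm [-2.5  0.   0. ]
 turn z -0.0 deg, shift cm [-7. -0. -0.]
```

Request:
jog_arm(
  increments=[
    [6.2,-0.1,0,0,0,0,9.4],
    [6.2,-0.1,0,0,0,0,9.4],
    [6.2,-0.1,0,0,0,0,9.4],
    [6.2,-0.1,0,0,0,0,9.4],
    [6.2,-0.1,0,0,0,0,9.4],
    [6.2,-0.1,0,0,0,0,9.4],
    [6.2,-0.1,0,0,0,0,9.4],
    [6.2,-0.1,0,0,0,0,9.4],
    [6.2,-0.1,0,0,0,0,9.4],
    [6.2,-0.1,0,0,0,0,9.4],
    [6.2,-0.1,0,0,0,0,9.4],
    [6.2,-0.1,0,0,0,0,9.4],
    [0.7,-0.1,3,0,0,0,9.4],
    [0,0,5,0,0,0,9.4],
    [0,0,5,0,0,0,9.4],
    [0,0,4,0,0,0,9.4],
    [0,0,2,0,0,0,9.4],
    [0,0,0,0,0,0,9.4],
  ],
)

```text
clock: 6.22
eef_pos: [491.9, 449.8, 36.9]
eef_rot: [-3.14, 0.001, 1.64]
wrist_force: [0.1, -1.3, -0.3]
finger_gap: 94.0
```

Run:
```python
from h import *
y=S[2]+np.pi/2
snap('side','s1.png')
seq([(*st(-48,340)[:2],38,y),(*st(-48,270)[:2],38,y)])
```

```text
now [492.4 450.3  38.4] [ 3.141e+00 -1.000e-03  1.640e+00] q [ 0.69  0.75  1.31 -0.    1.09  0.62] F [0.6 0.4 0.7] gap 94.0 t 6.28
 tilt fix deg [ 0.04 -0.03 -0.  ]
 turn z -0.0 deg, shift cm [-2.39  0.05  0.04]
 turn z -0.0 deg, shift cm [-7. -0. -0.]
```

View pics/s1.png

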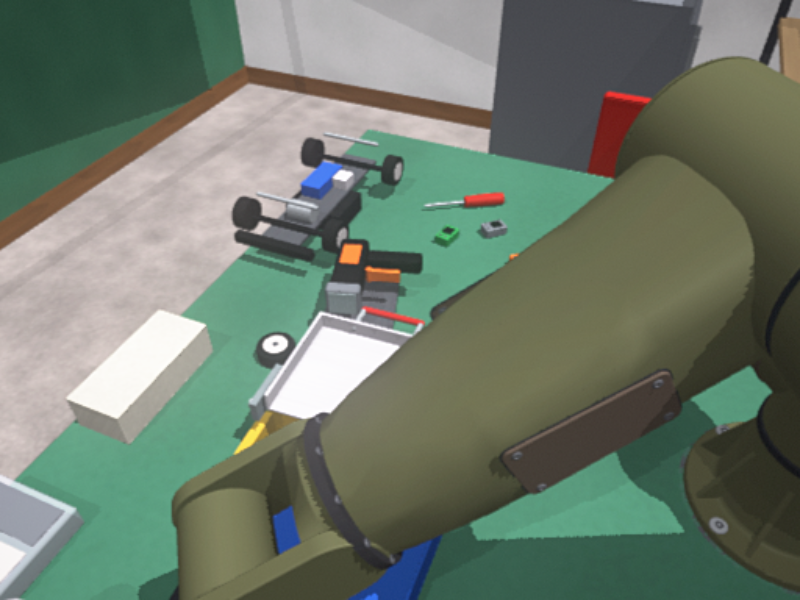

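Request:
jog_arm(
  increments=[
    [-1.5,0,0,0,0,0,9.4],
    [-1.5,0,0,0,0,0,9.4],
    [-1,0,0,0,0,0,9.4],
    [-0.6,0,0,0,0,0,9.4],
    [-0.6,0,0,0,0,0,9.4],
    [-0.6,0,0,0,0,0,9.4],
    [-0.6,0,0,0,0,0,9.4],
    [-0.6,0,0,0,0,0,9.4],
    [-0.6,0,0,0,0,0,9.4],
    [-0.6,0,0,0,0,0,9.4],
  ],
)

```text
clock: 7.52
eef_pos: [497.8, 367.8, 37.4]
eef_rot: [3.142, -0.0, 1.64]
wrist_force: [-0.3, 4.4, 3.3]
finger_gap: 94.2
```

Request:
jog_arm(
  increments=[
    [-0.5,0,0,0,0,0,9.4],
    [-0.3,0,0,0,0,0,9.4],
    [-0.2,0,0,0,0,0,9.4],
  ],
)

```text
clock: 7.9
eef_pos: [498.6, 359.1, 37.6]
eef_rot: [3.141, -0.002, 1.64]
wrist_force: [2.0, 20.6, 0.7]
finger_gap: 94.1
```

Request:
jog_arm(
  increments=[
    [-0.2,0,0,0,0,0,9.4],
    [0,0,0,0,0,0,9.4],
  ],
)

```text
clock: 8.15
eef_pos: [498.9, 359.0, 38.3]
eef_rot: [3.139, -0.006, 1.639]
wrist_force: [2.2, 25.5, 1.0]
finger_gap: 94.4
```

Request:
jog_arm(
  increments=[
    [1,0,0,0,0,0,9.4],
    [2,0,-2,0,0,0,9.4],
    [0,0,-5,0,0,0,9.4],
    [0,0,-5,0,0,0,9.4],
    [0,0,-3,0,0,-10,9.4],
    [0,0,0,0,0,-10,9.4],
    [0,0,0,0,0,-10,9.4],
    [0,0,0,0,0,-10,9.4],
    [0,0,0,0,0,-10,9.4],
    [0,0,0,0,0,-10,9.4],
    [0,0,0,0,0,-10,9.4],
    [0,0,0,0,0,-10,9.4],
    [0,0,0,0,0,-10,9.4],
  ],
)

```text
clock: 9.78
eef_pos: [496.3, 385.6, 186.7]
eef_rot: [-3.14, -0.001, -3.067]
wrist_force: [-0.9, -0.3, 0.6]
finger_gap: 94.3
```

Run:
```python
from h import *
y=S[2]+np.pi
seq([(*st(-195,160)[:2],185,y),(*st(-195,160)[:2],38,y),(*st(-122,160)[:2],38,y)])
```

```text
now [496.3 385.6 186.7] [-3.140e+00 -1.000e-03 -3.067e+00] q [ 0.6   0.51  1.33 -0.    1.31 -1.04] F [-0.9 -0.3  0.6] gap 94.3 t 9.78
 tilt fix deg [-0.1  -0.09  0.  ]
 turn z 0.3 deg, shift cm [ 14.58 -13.9    0.17]
 turn z -0.0 deg, shift cm [ 0.  -0.  14.7]
 turn z -0.0 deg, shift cm [-7.3  0.   0. ]
```

Request:
jog_arm(
  increments=[
    [5,-4.6,0,0,0,0.3,9.4],
    [5,-4.6,0,0,0,0,9.4],
    [4.6,-4.7,0,0,0,0,9.4],
    [0,0,5,0,0,0,9.4],
    [0,0,5,0,0,0,9.4],
    [0,0,3,0,0,0,9.4],
    [0,0,1.8,0,0,0,9.4],
    [-1,0,0,0,0,0,9.4],
    [-1,0,0,0,0,0,9.4],
    [-0.7,0,0,0,0,0,9.4],
    [-0.6,0,0,0,0,0,9.4],
    [-0.6,0,0,0,0,0,9.4],
    [-0.6,0,0,0,0,0,9.4],
    [-0.6,0,0,0,0,0,9.4],
  ],
)

```text
clock: 11.52
eef_pos: [420.9, 251.5, 39.5]
eef_rot: [-3.142, -0.0, -3.077]
wrist_force: [-4.8, -0.4, 4.0]
finger_gap: 94.1
```

Run:
```python
from h import *
y=S[2]+np.pi
snap('scene','s2.png')
seq([(*st(-122,160)[:2],38,y)])
```

```text
now [421.6 251.5  39.5] [ 3.141e+00  1.000e-03 -3.077e+00] q [ 0.46  0.42  1.85 -0.    0.87 -1.17] F [ 0.1 -0.3 -0.9] gap 93.8 t 11.57
 tilt fix deg [0.01 0.04 0.  ]
 turn z -0.3 deg, shift cm [-1.11 -1.05  0.15]
```

View pics/s2.png

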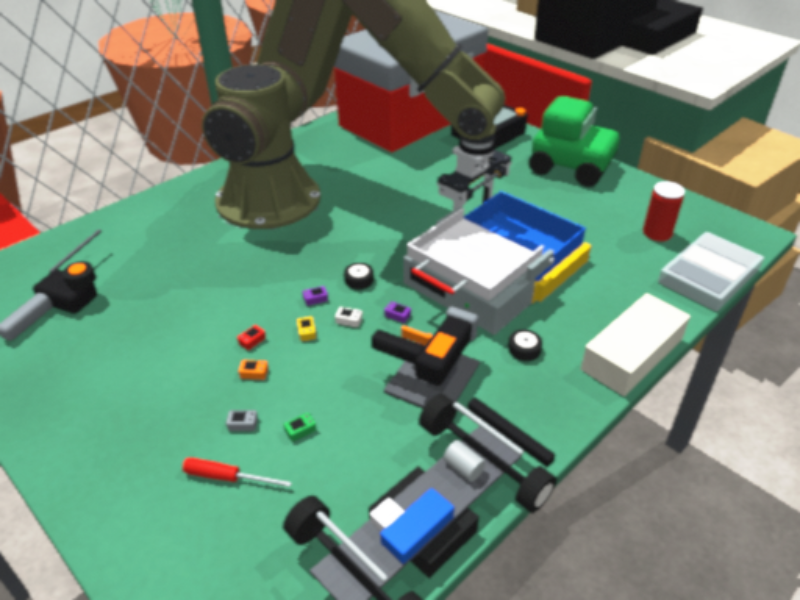

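Request:
jog_arm(
  increments=[
    [-0.5,0,0,0,0,0,9.4],
    [-0.4,0,0,0,0,0,9.4],
    [-0.2,0,0,0,0,0,9.4],
  ],
)

```text
clock: 11.95
eef_pos: [431.7, 252.1, 39.4]
eef_rot: [-3.142, -0.0, -3.077]
wrist_force: [-4.1, -0.5, 0.6]
finger_gap: 93.9
```

Request:
jog_arm(
  increments=[
    [-0.2,0,0,0,0,0,9.4],
    [0,0,0,0,0,0,9.4],
  ],
)

```text
clock: 12.2
eef_pos: [433.3, 252.3, 39.4]
eef_rot: [-3.142, -0.001, -3.077]
wrist_force: [-4.6, -0.3, 2.2]
finger_gap: 94.2
```

Request:
jog_arm(
  increments=[
    [-0.2,0,0,0,0,0,9.4],
    [-0.2,0,0,0,0,0,9.4],
    [0,0,0,0,0,0,9.4],
  ],
)

```text
clock: 12.58
eef_pos: [433.4, 252.3, 39.3]
eef_rot: [-3.14, -0.01, -3.077]
wrist_force: [-38.1, -2.4, 27.3]
finger_gap: 94.3
```

Request:
jog_arm(
  increments=[
    [-0.2,0,0,0,0,0,9.4],
    [0,0,0,0,0,0,9.4],
  ],
)

```text
clock: 12.82
eef_pos: [433.5, 252.3, 39.2]
eef_rot: [-3.139, -0.014, -3.077]
wrist_force: [-55.1, -1.4, 39.9]
finger_gap: 94.0
```

Request:
jog_arm(
  increments=[
    [1,0,0,0,0,0,9.4],
    [2,0,0,0,0,0,9.4],
    [0,0,-5,0,0,0,9.4],
    [0,0,-5,0,0,0,9.4],
    [0,0,-5,0,0,0,9.4],
    [0,0,-5,0,0,0,9.4],
    [0,0,0,0,0,0,9.4],
  ],
)

```text
clock: 13.7
eef_pos: [410.9, 251.3, 243.0]
eef_rot: [3.139, 0.007, -3.077]
wrist_force: [-0.1, 0.2, -1.2]
finger_gap: 93.9
```

Run:
```python
from h import *
a=camera('scene');b=camera('side')
cv2.imwrite('pics/k1.png',cv2.resize(a['image'][100:246,230:420,::-1],None,fx=4,fy=4,interpolation=cv2.INTER_CUBIC))
cv2.imwrite('pics/k2.png',cv2.resize(b['image'][240:384,100:290,::-1],None,fx=4,fy=4,interpolation=cv2.INTER_CUBIC))
seq([])
```

```text
now [409.6 250.7 239.1] [ 3.141e+00  1.000e-03 -3.077e+00] q [ 0.47  0.13  1.7  -0.    1.31 -1.16] F [-0.4  0.2  0.1] gap 94.0 t 13.8
```

View pics/k1.png

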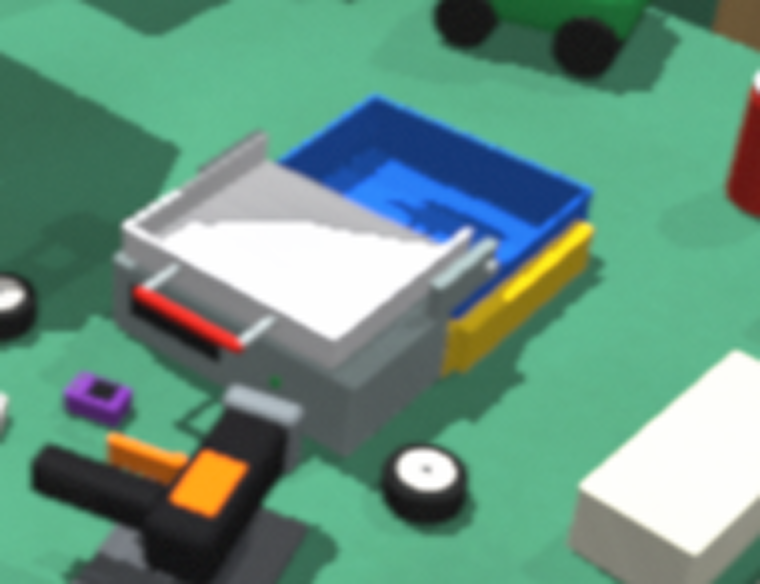

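View pics/k2.png

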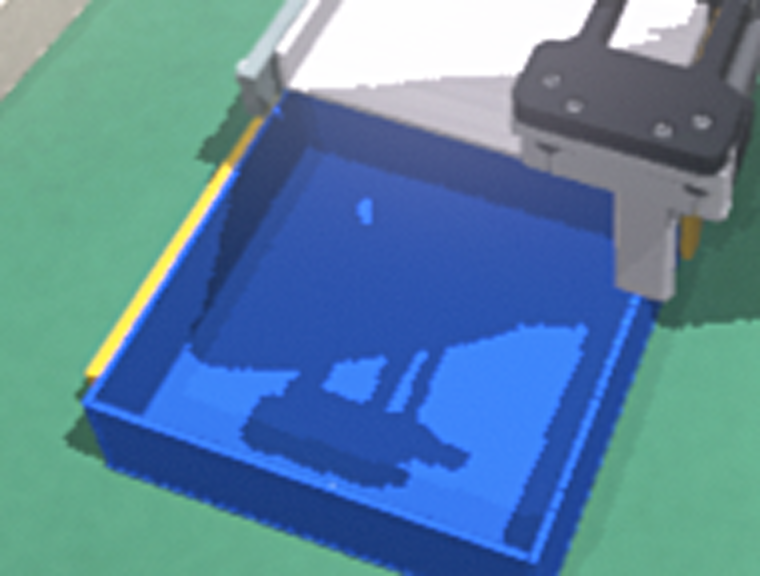

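Run:
```python
from h import *
from fit import A,B
P=[st(110,260,60),st(-110,260,60)]
print('B pred',proj(B,P),'obs',(100+88/4,240+402/4),(100+540/4,240+560/4))
print('A pred',proj(A,P),'obs',(230+592/4,100+190/4),(230+378/4,100+97/4))
```

```text
[567.42  90.35   0.07  89.34]
[[-1.3  -0.49]
 [ 1.25 -1.08]
 [-7.4  -2.77]] [[-2.26 -0.16]
 [ 1.16  0.83]
 [-3.25 -0.67]
 [ 3.24 -8.08]
 [-0.39 -0.72]
 [-0.43  0.13]]
[502.74 307.09  -0.  ] [-0.04 -2.1   1.05 -0.11 -1.78  0.08 -0.48 -1.77  0.22 -1.56]
home [[556.07 249.94   0.  ]] handle [[575.98 -30.01  97.  ]] trayin [[566.97  96.67  85.  ]]
B pred [[120.39 338.87]
 [234.4  377.78]] obs (122.0, 340.5) (235.0, 380.0)
A pred [[377.72 147.29]
 [322.43 123.48]] obs (378.0, 147.5) (324.5, 124.25)
```

Run:
```python
from h import *
y=S[2]+np.pi/2
seq([(*st(0,300)[:2],240,y),(*st(0,300)[:2],38,y),(*st(0,276)[:2],38,y)])
```

```text
now [409.6 250.7 239.1] [ 3.141e+00  1.000e-03 -3.077e+00] q [ 0.47  0.13  1.7  -0.    1.31 -1.16] F [-0.4  0.2  0.1] gap 94.0 t 13.8
 tilt fix deg [0.01 0.04 0.  ]
 turn z 89.7 deg, shift cm [12.95 14.51 -0.09]
 turn z -0.0 deg, shift cm [ 0.  -0.  20.2]
 turn z -0.0 deg, shift cm [-2.4 -0.  -0. ]
```

Request:
jog_arm(
  increments=[
    [0,0,0,0,0,10,9.4],
    [0,0,0,0,0,10,9.4],
    [0,0,0,0,0,10,9.4],
    [0,0,0,0,0,10,9.4],
    [0,0,0,0,0,10,9.4],
    [0,0,0,0,0,10,9.4],
    [0,0,0,0,0,10,9.4],
    [0,0,0,0,0,10,9.4],
    [0,0,0,0,0,9.7,9.4],
    [4.3,4.8,0,0,0,0,9.4],
    [4.3,4.8,0,0,0,0,9.4],
    [4.4,4.9,0,0,0,0,9.4],
    [0,0,6,0,0,0,9.4],
    [0,0,6,0,0,0,9.4],
    [0,0,5,0,0,0,9.4],
    [0,0,3.2,0,0,0,9.4],
    [-1,0,0,0,0,0,9.4],
    [-0.8,0,0,0,0,0,9.4],
    [-0.4,0,0,0,0,0,9.4],
    [-0.2,0,0,0,0,0,9.4],
  ],
)

```text
clock: 16.3
eef_pos: [542.3, 361.9, 39.1]
eef_rot: [3.139, -0.002, 1.64]
wrist_force: [-0.9, 10.9, 3.4]
finger_gap: 94.0
```

Request:
jog_arm(
  increments=[
    [-0.2,0,0,0,0,0,9.4],
    [-0.2,0,0,0,0,0,9.4],
    [0,0,0,0,0,0,9.4],
  ],
)

```text
clock: 16.68
eef_pos: [543.0, 361.6, 40.0]
eef_rot: [3.135, -0.008, 1.639]
wrist_force: [3.5, 26.8, 0.7]
finger_gap: 93.9
```

Request:
jog_arm(
  increments=[
    [2,0,0,0,0,0,9.4],
    [1,0,-5,0,0,0,9.4],
    [0,0,-6,0,0,0,9.4],
    [0,0,-6,0,0,0,9.4],
    [0,0,-4,0,0,0,9.4],
  ],
)

```text
clock: 17.3
eef_pos: [540.0, 387.7, 251.2]
eef_rot: [3.139, -0.001, 1.641]
wrist_force: [0.2, 0.2, -0.3]
finger_gap: 93.8
```

Run:
```python
from h import *
y=S[2]+np.pi/2
seq([(520,-180,300,y),(460,-330,320,y)])
```

```text
now [540.  387.7 251.2] [ 3.139e+00 -1.000e-03  1.641e+00] q [ 0.57  0.55  1.12 -0.    1.47  0.5 ] F [ 0.2  0.2 -0.3] gap 93.8 t 17.3
 tilt fix deg [ 0.16 -0.07 -0.  ]
 turn z -0.0 deg, shift cm [-56.49  -5.96  -4.88]
 turn z -0.0 deg, shift cm [-14.54  -7.03  -2.  ]
```

Request:
jog_arm(
  increments=[
    [-5.7,-0.6,-0.5,0,0,0,9.4],
    [-5.7,-0.6,-0.5,0,0,0,9.4],
    [-5.7,-0.6,-0.5,0,0,0,9.4],
    [-5.7,-0.6,-0.5,0,0,0,9.4],
    [-5.7,-0.6,-0.5,0,0,0,9.4],
    [-5.7,-0.6,-0.5,0,0,0,9.4],
    [-5.7,-0.6,-0.5,0,0,0,9.4],
    [-5.7,-0.6,-0.5,0,0,0,9.4],
    [-5.7,-0.6,-0.5,0,0,0,9.4],
    [-5.2,-0.6,-0.4,0,0,0,9.4],
    [-4.8,-2.3,-1,0,0,0,9.4],
    [-4.8,-2.3,-1,0,0,0,9.4],
    [-4.8,-2.4,0,0,0,0,9.4],
    [0,0,0,0,0,0,9.4],
  ],
)

```text
clock: 19.05
eef_pos: [458.2, -331.5, 316.5]
eef_rot: [-3.141, 0.0, 1.637]
wrist_force: [0.5, 1.3, 0.4]
finger_gap: 93.7
```

Run:
```python
from h import *
seq([])
p=snap('wrist','w1.png')
print(p['K'],c2w(p,[0,0,0]),cv2.Rodrigues(np.array(p['rvec'],float))[0].round(2))
for d in recognise(p,'tag1'): print(round(d['conf'],2),c2w(p,d['centre']).round(1))
for d in recognise(p,'trigger')[:2]+recognise(p,'scanner')[:2]: print(round(d['conf'],2),c2w(p,d['centre']).round(1))
np.savez('w1.npz',**{k:np.array(p[k]) for k in('K','rvec','tvec','image')})
```

```text
now [ 458.2 -331.5  316.5] [-3.141  0.     1.637] q [-0.69  0.29  1.33 -0.    1.52 -0.76] F [0.5 1.3 0.4] gap 93.7 t 19.05
[[303.27043084   0.         256.98653534]
 [  0.         303.27043084 191.89090056]
 [  0.           0.           1.        ]] [ 453.2254762  -260.59267249  474.19360641] [[ 1.    0.07  0.  ]
 [ 0.06 -0.97  0.25]
 [ 0.02 -0.25 -0.97]]
0.97 [ 454.4 -147.2   23.6]
0.94 [ 600.8 -376.6   20.6]
0.75 [ 429.8 -221.9   19.6]
0.72 [ 370.4 -155.6   20.9]
0.6 [ 447.1 -351.4   20.2]
0.59 [ 378.3 -307.    21.6]
0.57 [ 520.2 -434.6   20.9]
0.25 [ 578.3 -511.7   18.4]
0.81 [ 625.4 -139.5   84.7]
0.71 [ 667.7 -160.5   83.8]
```

View pics/w1.png

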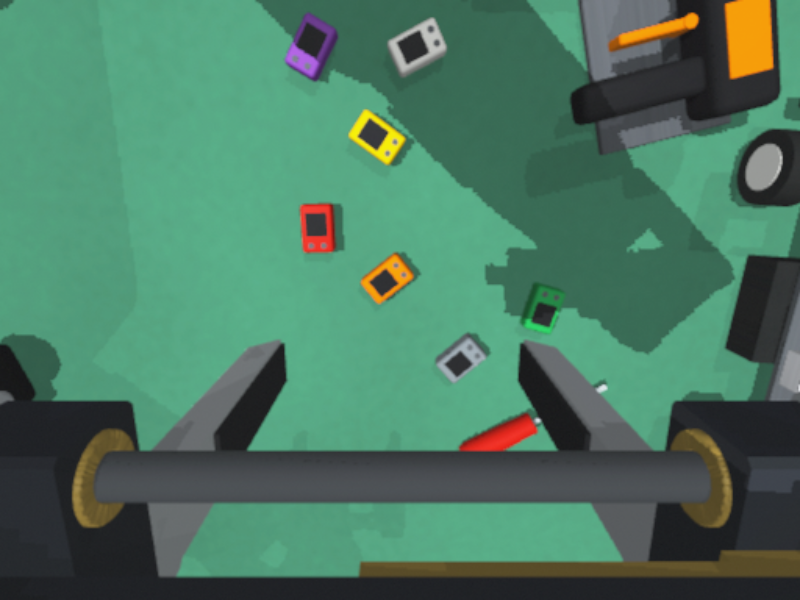

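```bash
cat >> h.py <<'E'
def tags(p,z=16,names=('tag1',)):
    out=[]
    for d in regions_of(p,'tag1'):
        m=d['mask'].astype(np.uint8)
        cs=cv2.findContours(m,cv2.RETR_EXTERNAL,cv2.CHAIN_APPROX_NONE)[0]
        c=max(cs,key=cv2.contourArea)
        if cv2.contourArea(c)<60: continue
        q=np.array([ray(p,u,v,z)[:2] for u,v in c[:,0,:]],np.float32)
        (cx,cy),(w,h),a=cv2.minAreaRect(q)
        a=np.radians(a)
        if w<h: w,h=h,w; a+=np.pi/2
        a=(a+np.pi/2)%np.pi-np.pi/2
        pix=p['image'][m>0].astype(float);col=np.percentile(pix,75,axis=0)
        out.append((round(d['conf'],2),col.astype(int),np.round([cx,cy],1),np.round([w,h],1),round(float(a),3)))
        print(*out[-1])
    return out
E
python3 - <<'E'
from h import *
p=snap('wrist'); tags(p)
E
```

```text
0.9 [245 234  60] [ 426.4 -223.7] [44.8 30.7] -0.519
0.89 [ 47 136  73] [ 600.6 -374.9] [48.1 35.3] 1.35
0.78 [153 166 173] [ 523.7 -433.3] [47.7 35.4] 0.795
0.66 [239  60  59] [ 374.6 -310. ] [44.8 32.5] -1.5
0.65 [245 157  52] [ 443.6 -354.2] [47.4 32.2] 0.72
0.64 [136  93 178] [ 365.  -152.4] [46.5 33.1] 1.111
0.57 [183 184 181] [ 457.9 -146.2] [49.3 34.7] 0.504
```

Run:
```python
from h import *
seq([(426.4,-223.7,150,-.519)])
```

```text
now [ 460.1 -328.   316.6] [3.141 0.    1.642] q [-0.68  0.28  1.34  0.    1.52 -0.76] F [ 0.1  0.2 -0. ] gap 94.0 t 19.35
 tilt fix deg [0.01 0.01 0.  ]
 turn z 123.8 deg, shift cm [-8.1  -7.39 16.66]
```

Run:
```python
from h import *
seq([(426.4,-223.7,150,-.519+np.pi)])
```

```text
now [ 460.1 -328.   316.6] [3.141 0.    1.642] q [-0.68  0.28  1.34  0.    1.52 -0.76] F [ 0.1  0.2 -0. ] gap 94.0 t 19.35
 tilt fix deg [0.01 0.01 0.  ]
 turn z -56.2 deg, shift cm [ 8.1   7.39 16.66]
```

Request:
jog_arm(
  increments=[
    [0,0,2,0,0,-10,6],
    [0,0,2,0,0,-10,6],
    [0,0,2,0,0,-10,6],
    [0,0,2,0,0,-10,6],
    [0,0,2,0,0,-10,6],
    [0,0,2,0,0,-6.2,6],
    [4,3.7,2,0,0,0,6],
    [4.1,3.7,2.7,0,0,0,6],
    [0,0,0,0,0,0,6],
  ],
)

```text
clock: 20.48
eef_pos: [424.6, -220.9, 147.9]
eef_rot: [3.141, -0.004, 2.625]
wrist_force: [0.5, -1.5, -0.5]
finger_gap: 59.6
```

Run:
```python
from h import *
p=snap('wrist','w2.png'); t=tags(p)
b=min(t,key=lambda k:np.linalg.norm(k[2]-[426,-224]))
seq([(b[2][0],b[2][1],26,b[4]+np.pi)])
```

```text
0.74 [109  62 146] [512.2 -72.2] [54.9 32.4] 0.312
0.69 [214 136  52] [ 431.  -357.4] [34.9 28.2] -1.065
0.62 [201 203 199] [ 457.1 -147.1] [49.5 30.5] 0.515
0.62 [181 103 230] [ 364.5 -152.7] [46.2 30. ] 1.122
0.59 [243  53  54] [ 373.8 -309.4] [50.9 29.9] -1.496
0.56 [247 241  56] [ 425.8 -223.7] [49.2 30.1] -0.548
now [ 426.8 -224.3  150.2] [-3.141e+00  1.000e-03  2.623e+00] q [-0.56  0.23  1.8  -0.    1.11 -1.61] F [ 0.6 -0.4  0.5] gap 60.1 t 20.57
 tilt fix deg [-0.01  0.08 -0.  ]
 turn z 1.7 deg, shift cm [ 1.200e-01 -1.000e-02  1.242e+01]
```

View pics/w2.png

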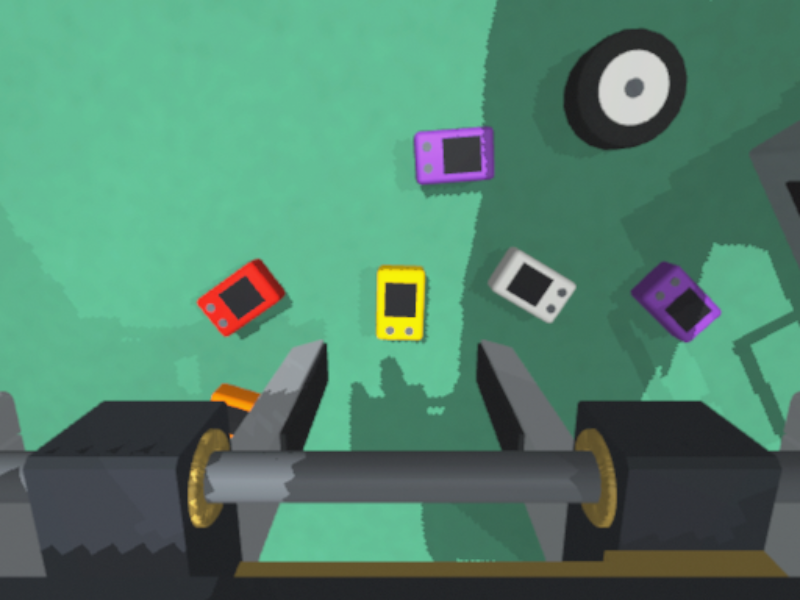

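Request:
jog_arm(
  increments=[
    [0.1,0,5,0,0,1,6],
    [0,0,5,0,0,0,6],
    [0,0,2.4,0,0,0,6],
    [0,0,0,0,0,0,2.5],
    [0,0,0,0,0,0,2.5],
    [0,0,0,0,0,0,2.5],
    [0,0,0,0,0,0,2.5],
  ],
  squeeze=25,
)

```text
clock: 21.45
eef_pos: [425.7, -224.4, 26.2]
eef_rot: [-3.141, 0.002, 2.604]
wrist_force: [0.4, -0.0, 4.1]
finger_gap: 30.0
```

```bash
cat >> h.py <<'E'
HO=S[3]-83
def slot(i,j,z): return (*st((-60,0,60)[i],HO+(-35,35)[j])[:2],z)
E
python3 - <<'E'
from h import *
y=S[2]+np.pi
x=cur()[0]
seq([(x[0],x[1],190,y),slot(0,1,190)+(y,),slot(0,1,112)+(y,)])
E
```

```text
now [ 425.7 -224.4   26.2] [-3.141e+00  2.000e-03  2.604e+00] q [-0.56  0.43  1.88 -0.    0.83 -1.59] F [ 0.4 -0.   4.1] gap 30.0 t 21.45
 tilt fix deg [-0.01  0.09 -0.  ]
 turn z -34.8 deg, shift cm [  0.     0.   -16.38]
 turn z -0.0 deg, shift cm [-10.23  34.59   0.  ]
 turn z -0.0 deg, shift cm [ 0.  -0.   7.8]
```

Request:
jog_arm(
  increments=[
    [0,0,-3,0,0,0,2.5],
    [0,0,-5,0,0,0,2.5],
    [0,0,-4.4,0,0,-9,2.5],
    [0,0,-4,0,0,-9,2.5],
    [0,0,0,0,0,-9,2.5],
    [0,0,0,0,0,-7.8,2.5],
    [-1.6,5.6,0,0,0,0,2.5],
    [-1.7,5.8,0,0,0,0,2.5],
    [-1.7,5.8,0,0,0,0,2.5],
    [-1.7,5.8,0,0,0,0,2.5],
    [-1.7,5.8,0,0,0,0,2.5],
    [-1.8,5.8,0,0,0,0,2.5],
    [0,0,3,0,0,0,2.5],
    [0,0,0,0,0,0,2.5],
  ],
)

```text
clock: 23.2
eef_pos: [501.9, 128.4, 158.0]
eef_rot: [-3.141, -0.004, -3.071]
wrist_force: [-0.5, -0.5, -0.4]
finger_gap: 30.1
```

Run:
```python
from h import *
y=S[2]+np.pi
seq([slot(0,1,112)+(y,)])
snap('wrist','w3.png'); snap('side','w3s.png')
```

```text
now [501.9 128.4 158. ] [-3.141 -0.004 -3.071] q [ 0.18  0.3   1.69 -0.    1.15 -1.46] F [-0.5 -0.5 -0.4] gap 30.1 t 23.2
 tilt fix deg [-0.03 -0.2   0.  ]
 turn z 0.0 deg, shift cm [-0.16 -0.07  4.6 ]
```

View pics/w3.png

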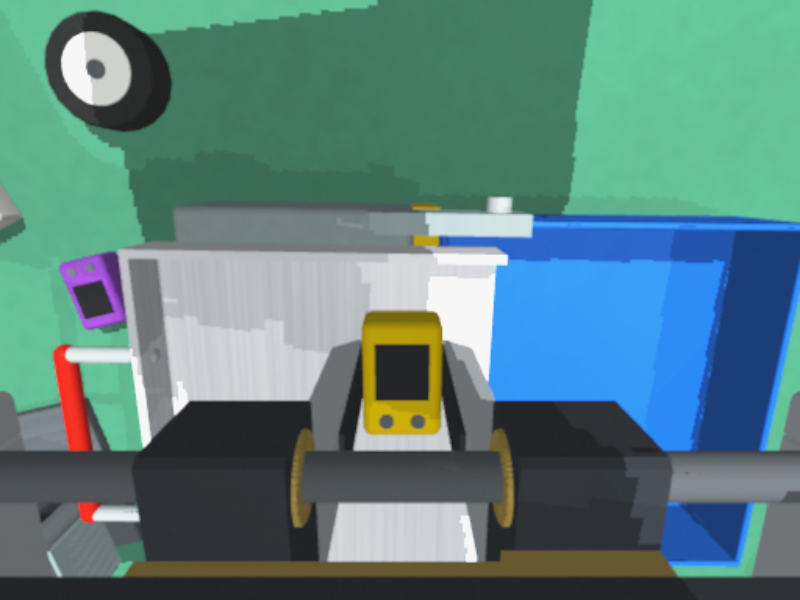

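View pics/w3s.png

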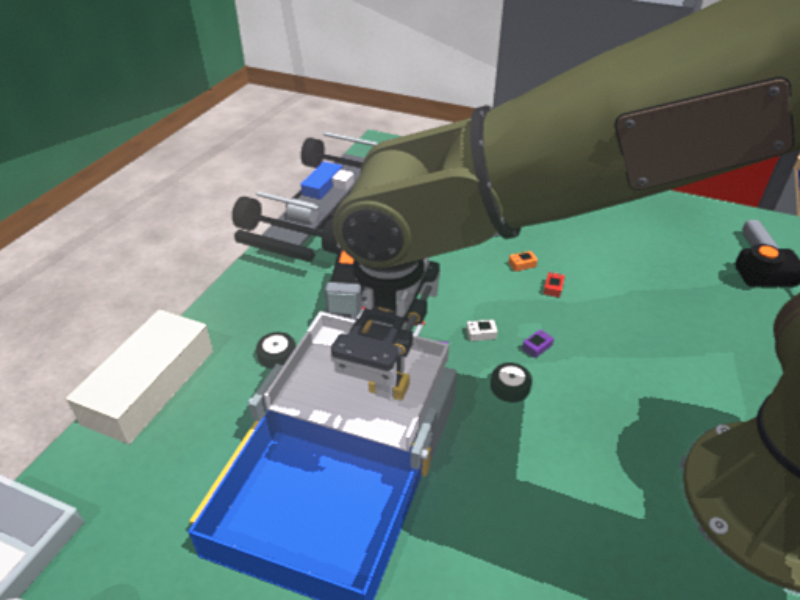

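Request:
jog_arm(
  increments=[
    [-0.1,0,3,0,0,0,2.5],
    [0,0,1.2,0,0,0,2.5],
    [0,0,0.3,0,0,0,2.5],
    [0,0,0,0,0,0,2.5],
  ],
)

```text
clock: 23.8
eef_pos: [504.3, 128.2, 115.3]
eef_rot: [3.141, 0.001, -3.072]
wrist_force: [-0.1, -0.3, -0.5]
finger_gap: 29.6
```

Request:
jog_arm(
  increments=[
    [0,0,0.2,0,0,0,2.5],
    [0,0,0.1,0,0,0,2.5],
    [0,0,0,0,0,0,2.5],
  ],
)

```text
clock: 24.18
eef_pos: [503.9, 128.3, 111.5]
eef_rot: [3.142, 0.0, -3.072]
wrist_force: [-0.8, 0.0, -0.8]
finger_gap: 30.0
```

Release, rise, and head to the next (white).

Request:
jog_arm(
  increments=[
    [0,0,0,0,0,0,4.2],
    [0,0,0,0,0,0,4.2],
    [0,0,-3,0,0,0,4.2],
    [0,0,-5,0,0,0,4.2],
    [0,0,0,0,0,0,6],
  ],
)

```text
clock: 24.8
eef_pos: [505.3, 128.6, 194.9]
eef_rot: [3.141, 0.006, -3.072]
wrist_force: [0.6, -0.8, -0.0]
finger_gap: 49.1
```

Run:
```python
from h import *
snap('wrist','w4.png')
seq([(457.5,-146.6,192,.51+np.pi),(457.5,-146.6,150,.51+np.pi)])
seq([(457.5,-146.6,192,.07+np.pi)])
```

```text
now [504.4 128.4 192.6] [ 3.141e+00  3.000e-03 -3.072e+00] q [ 0.18  0.26  1.65 -0.    1.22 -1.46] F [ 0.1 -0.8 -0.8] gap 52.6 t 24.85
 tilt fix deg [0.02 0.16 0.  ]
 turn z -25.2 deg, shift cm [ 17.51 -21.71   0.06]
 turn z -0.0 deg, shift cm [ 0.  -0.   4.2]
now [504.4 128.4 192.6] [ 3.141e+00  3.000e-03 -3.072e+00] q [ 0.18  0.26  1.65 -0.    1.22 -1.46] F [ 0.1 -0.8 -0.8] gap 52.6 t 24.85
 tilt fix deg [0.02 0.16 0.  ]
 turn z -0.0 deg, shift cm [  6.6  -27.1    0.06]
```

View pics/w4.png

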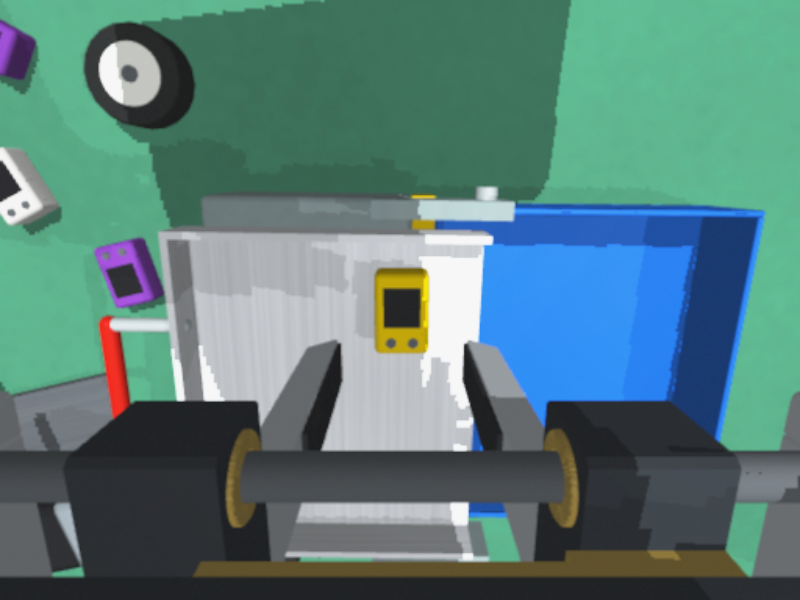

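Request:
jog_arm(
  increments=[
    [1.3,-5.4,0,0,0,0,6],
    [1.3,-5.4,0,0,0,0,6],
    [1.3,-5.4,0,0,0,0,6],
    [1.3,-5.4,0,0,0,0,6],
    [1.4,-5.5,0,0,0,0,6],
    [0,0,1.4,0,0,-8.4,6],
    [0,0,1.4,0,0,-8.4,6],
    [0,0,1.4,0,0,-8.4,6],
    [0,0,0,0,0,0,6],
  ],
)

```text
clock: 25.98
eef_pos: [456.0, -146.3, 147.7]
eef_rot: [3.139, -0.002, -2.633]
wrist_force: [0.2, 0.2, 0.2]
finger_gap: 59.7
```

```bash
cat > g.py <<'E'
from h import *
import sys
def look(x0,y0,f,half,s):
    """s=(i,j) slot"""
    p=snap('wrist',f); t=tags(p)
    b=min(t,key=lambda k:np.linalg.norm(k[2]-[x0,y0]))
    print('pick',b)
    w=(b[2][0],b[2][1],26,b[4]+(np.pi if half else 0))
    seq([w])
E
python3 -c "
from g import *
look(457.5,-146.6,'w5.png',1,0)"
```

```text
0.98 [192 107 237] [ 365.4 -152.7] [45.4 31.2] 1.133
0.97 [246 162  52] [ 443.2 -354.2] [49.8 38.5] 0.754
0.86 [103  61 138] [511.6 -72.8] [50.4 33.1] 0.313
0.69 [229 232 230] [ 457.5 -147.4] [47.8 29.8] 0.519
0.65 [ 38 138  72] [ 595.5 -352.1] [35.2 16.5] 0.305
0.57 [244  56  58] [ 374.7 -309.6] [51.  31.4] -1.468
pick (0.69, array([229, 232, 230]), array([ 457.5, -147.4]), array([47.8, 29.8]), 0.519)
now [ 456.8 -146.6  149.2] [ 3.141e+00 -1.000e-03 -2.636e+00] q [-0.39  0.23  1.8   0.    1.11 -2.46] F [0.1 0.2 0.6] gap 60.1 t 26.07
 tilt fix deg [ 0.04 -0.03 -0.  ]
 turn z -0.7 deg, shift cm [-0.02 -0.11 12.32]
```

View pics/w5.png

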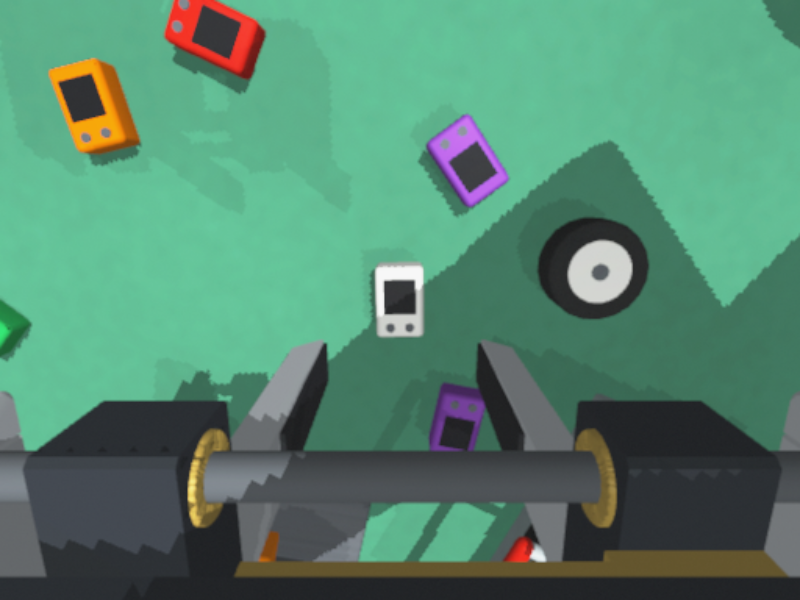

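Request:
jog_arm(
  increments=[
    [0,-0.1,5,0,0,0,6],
    [0,0,5,0,0,0,6],
    [0,0,2.3,0,0,0,6],
    [0,0,0,0,0,0,2.5],
    [0,0,0,0,0,0,2.5],
    [0,0,0,0,0,0,2.5],
    [0,0,-3,0,0,0,2.5],
    [0,0,-5,0,0,9,2.5],
    [0,0,-5,0,0,9,2.5],
    [0,0,-3,0,0,7.9,2.5],
  ],
)

```text
clock: 27.32
eef_pos: [457.8, -147.7, 189.9]
eef_rot: [-3.14, 0.004, -3.089]
wrist_force: [0.8, 0.4, -0.9]
finger_gap: 29.6
```

Run:
```python
from h import *
y=S[2]+np.pi
seq([slot(1,1,185)+(y,),slot(1,1,111)+(y,)])
```

```text
now [ 457.8 -147.7  189.9] [-3.14   0.004 -3.089] q [-0.39  0.18  1.76 -0.    1.2  -2.01] F [ 0.8  0.4 -0.9] gap 29.6 t 27.32
 tilt fix deg [-0.1   0.21 -0.  ]
 turn z -1.0 deg, shift cm [-12.49  27.16   0.49]
 turn z -0.0 deg, shift cm [ 0.  -0.   7.4]
```

Request:
jog_arm(
  increments=[
    [-2.5,5.4,0,0,0,-1,2.5],
    [-2.5,5.4,0,0,0,0,2.5],
    [-2.5,5.4,0,0,0,0,2.5],
    [-2.5,5.5,0,0,0,0,2.5],
    [-2.5,5.5,0,0,0,0,2.5],
    [0,0,3,0,0,0,2.5],
    [0,0,3,0,0,0,2.5],
    [0,0,1.5,0,0,0,2.5],
    [0,0,0,0,0,0,2.5],
  ],
)

```text
clock: 28.45
eef_pos: [563.2, 132.8, 112.7]
eef_rot: [3.141, 0.002, -3.067]
wrist_force: [0.7, 0.9, 0.1]
finger_gap: 30.2
```

Run:
```python
from h import *
y=S[2]+np.pi
seq([slot(1,1,111)+(y,)])
```

```text
now [563.2 132.8 112.7] [ 3.141e+00  2.000e-03 -3.067e+00] q [ 0.17  0.48  1.56  0.    1.11 -1.48] F [0.7 0.9 0.1] gap 30.2 t 28.45
 tilt fix deg [0.02 0.11 0.  ]
 turn z 0.3 deg, shift cm [-0.02 -0.08  0.17]
```

Request:
jog_arm(
  increments=[
    [0,0,0.2,0,0,0,2.5],
    [0,0,0,0,0,0,4.2],
    [0,0,0,0,0,0,4.2],
    [0,0,-3,0,0,0,4.2],
    [0,0,-5,0,0,0,6],
  ],
)

```text
clock: 29.08
eef_pos: [562.0, 132.4, 189.1]
eef_rot: [-3.141, -0.003, -3.067]
wrist_force: [-0.6, 0.8, 0.5]
finger_gap: 48.9
```

Run:
```python
from h import *
snap('wrist','w6.png')
seq([(443.4,-354.2,192,S[2]+np.pi),(443.4,-354.2,150,.735)])
```

```text
now [564.3 132.9 197.3] [ 3.141  0.007 -3.067] q [ 0.17  0.39  1.48 -0.    1.27 -1.48] F [1.1 0.8 6.2] gap 53.0 t 29.12
 tilt fix deg [0.04 0.42 0.  ]
 turn z 0.3 deg, shift cm [ 15.47 -47.75   0.53]
 turn z 141.9 deg, shift cm [ 0.  -0.   4.2]
```

View pics/w6.png

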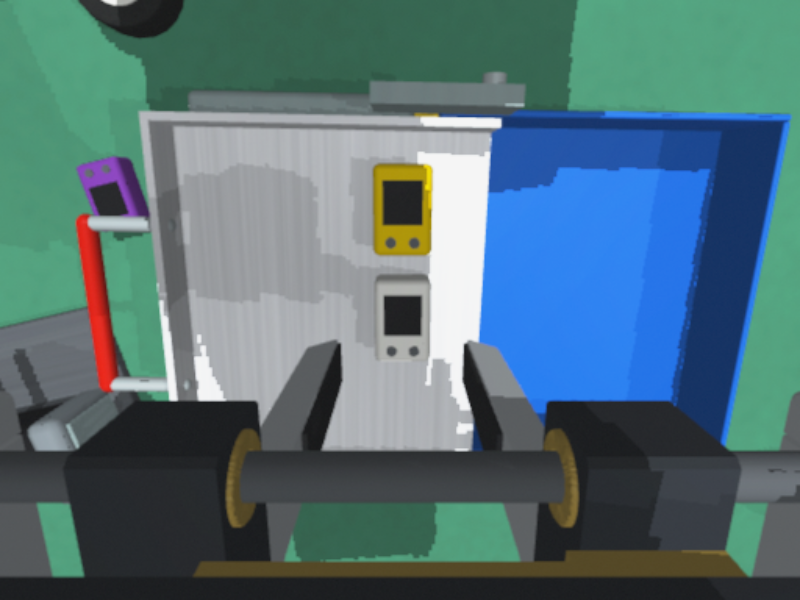

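Request:
jog_arm(
  increments=[
    [1.9,-5.9,0,0,0,0,6],
    [1.9,-5.9,0,0,0,0,6],
    [1.9,-6,0,0,0,0,6],
    [1.9,-6,0,0,0,0,6],
    [1.9,-6,0,0,0,0,6],
    [2,-6,0,0,0,0,6],
    [2,-6,0,0,0,0,6],
    [2,-6,0,0,0,0,6],
    [0,0,0.4,0,0,10.6,6],
    [0,0,0.4,0,0,10.6,6],
    [0,0,0.4,0,0,10.6,6],
    [0,0,0.4,0,0,10.6,6],
    [0,0,0.4,0,0,10.6,6],
    [0,0,0.4,0,0,10.6,6],
    [0,0,0.4,0,0,10.6,6],
    [0,0,0.4,0,0,10.6,6],
    [0,0,0.4,0,0,10.6,6],
    [0,0,0.4,0,0,10.6,6],
    [0,0,0.2,0,0,10.6,6],
    [0,0,0,0,0,10.6,6],
  ],
)

```text
clock: 31.62
eef_pos: [444.6, -352.1, 147.2]
eef_rot: [-3.141, -0.0, 0.99]
wrist_force: [0.6, 0.4, 0.9]
finger_gap: 60.1
```

Request:
jog_arm(
  increments=[
    [0,0,0,0,0,10.6,6],
    [0,0,0,0,0,4,6],
    [0,0,0,0,0,0,6],
  ],
)

```text
clock: 32.0
eef_pos: [444.7, -352.2, 147.4]
eef_rot: [3.142, 0.0, 0.742]
wrist_force: [-0.3, 0.2, -0.1]
finger_gap: 60.2
```

```bash
python3 -c "
from g import *
look(443.4,-354.2,'w7.png',0,0)"
```

```text
0.93 [247 175  59] [ 445.4 -355.2] [47.8 31. ] 0.732
0.88 [242  70  72] [ 376.1 -309.8] [46.  36.3] -1.475
0.72 [103  56 139] [ 367.2 -153.5] [48.5 39.7] 1.108
0.68 [ 44 144  77] [ 603.6 -323.6] [47.2 35.9] 1.37
0.64 [169 182 190] [ 524.8 -433.7] [50.1 35.4] 0.765
pick (0.93, array([247, 175,  59]), array([ 445.4, -355.2]), array([47.8, 31. ]), 0.732)
now [ 444.7 -352.1  147.4] [ 3.142 -0.     0.743] q [-0.73  0.41  1.56  0.    1.17  0.09] F [ 0.8 -0.1 -0.3] gap 60.1 t 32.1
 tilt fix deg [ 0. -0. -0.]
 turn z 0.6 deg, shift cm [-0.15  0.28 12.14]
```

View pics/w7.png

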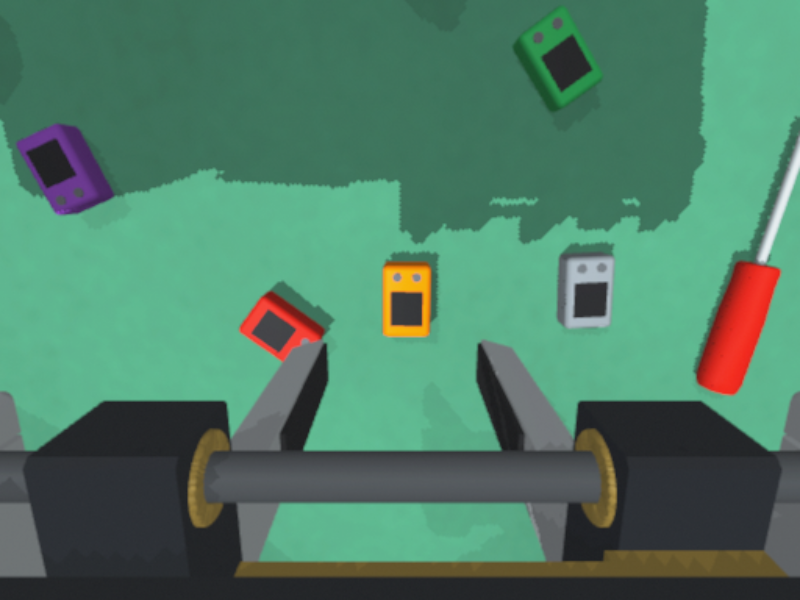

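Request:
jog_arm(
  increments=[
    [-0.1,0.3,4,0,0,0.6,5.2],
    [0,0,5,0,0,0,5.2],
    [0,0,3.1,0,0,0,5.2],
    [0,0,0,0,0,0,2.5],
    [0,0,0,0,0,0,2.5],
    [0,0,0,0,0,0,2.5],
    [0,0,-3,0,0,0,2.5],
    [0,0,-5,0,0,9.5,2.5],
    [0,0,-5,0,0,9.5,2.5],
    [0,0,-3,0,0,9.5,2.5],
    [0,0,0,0,0,9.5,2.5],
  ],
)

```text
clock: 33.48
eef_pos: [446.6, -355.6, 189.7]
eef_rot: [3.138, -0.004, 0.063]
wrist_force: [0.1, -0.9, -1.5]
finger_gap: 29.6
```

Run:
```python
from h import *
y=S[2]
seq([slot(2,1,185)+(y,),slot(2,1,111)+(y,)])
```

```text
now [ 446.6 -355.6  189.7] [ 3.138 -0.004  0.063] q [-0.74  0.38  1.51  0.    1.25  0.77] F [ 0.1 -0.9 -1.5] gap 29.6 t 33.48
 tilt fix deg [ 0.21 -0.21 -0.  ]
 turn z -0.4 deg, shift cm [ 21.06 -47.82   0.47]
 turn z -0.0 deg, shift cm [-0.  -0.   7.4]
```

Request:
jog_arm(
  increments=[
    [2.6,-5.9,0,0,0,0,2.5],
    [2.6,-5.9,0,0,0,0,2.5],
    [2.6,-6,0,0,0,0,2.5],
    [2.6,-6,0,0,0,0,2.5],
    [2.6,-6,0,0,0,0,2.5],
    [2.7,-6,0,0,0,0,2.5],
    [2.7,-6,0,0,0,0,2.5],
    [2.7,-6,0,0,0,0,2.5],
    [0,0,3,0,0,0,2.5],
    [0,0,3,0,0,0,2.5],
    [0,0,1.5,0,0,0,2.5],
    [0,0,0,0,0,0,2.5],
  ],
)

```text
clock: 34.98
eef_pos: [616.5, 114.9, 111.7]
eef_rot: [-3.142, -0.0, 0.068]
wrist_force: [0.0, -0.2, 0.1]
finger_gap: 29.8
```

Run:
```python
from h import *
y=S[2]
seq([slot(2,1,111)+(y,)])
```

```text
now [616.5 114.9 111.7] [-3.142 -0.     0.068] q [0.13 0.58 1.4  0.   1.16 1.63] F [ 0.  -0.2  0.1] gap 29.8 t 34.98
 tilt fix deg [-0.   -0.01  0.  ]
 turn z -0.1 deg, shift cm [ 0.82 -2.07  0.07]
```

Request:
jog_arm(
  increments=[
    [0.4,-1,-0.5,0,0,0,2.5],
    [0.4,-1.1,0,0,0,0,2.5],
    [0,0,0.6,0,0,0,2.5],
    [0,0,0,0,0,0,2.5],
    [0,0,0,0,0,0,4.2],
    [0,0,0,0,0,0,4.2],
    [0,0,-3,0,0,0,4.2],
    [0,0,-5,0,0,0,6],
    [0,0,0,0,0,0,6],
  ],
)

```text
clock: 36.1
eef_pos: [624.3, 136.6, 194.6]
eef_rot: [-3.141, -0.007, 0.068]
wrist_force: [0.9, 0.5, -0.3]
finger_gap: 58.1
```

Run:
```python
from h import *
snap('side','w8.png')
seq([(603.6,-323.6,190,S[2]),(603.6,-323.6,150,1.36)])
```

```text
now [623.4 136.5 191.9] [-3.141e+00 -3.000e-03  6.800e-02] q [ 0.16  0.52  1.29 -0.    1.32  1.66] F [ 0.9 -0.6 -0.6] gap 59.5 t 36.15
 tilt fix deg [-0.01 -0.16  0.  ]
 turn z -0.1 deg, shift cm [-5.2  45.76  0.19]
 turn z -73.9 deg, shift cm [ 0. -0.  4.]
```

View pics/w8.png

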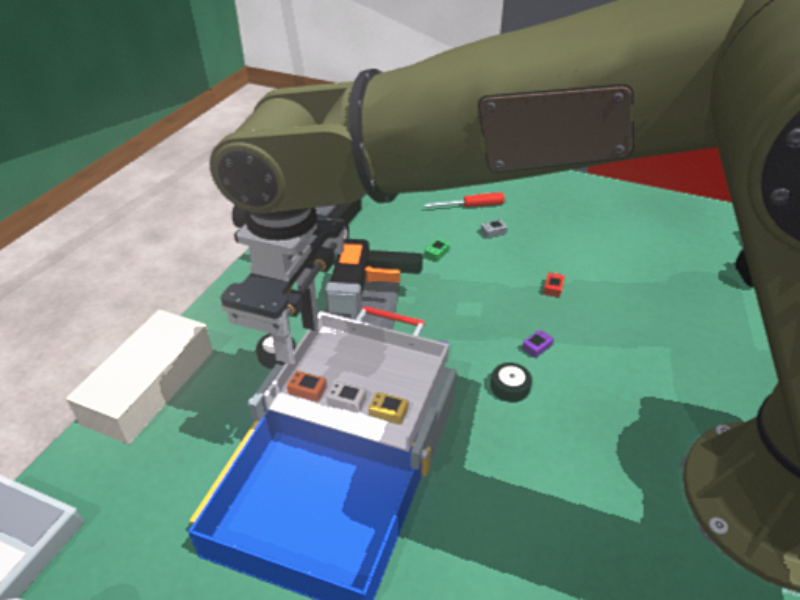

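Request:
jog_arm(
  increments=[
    [-0.7,5.7,0,0,0,0,6],
    [-0.7,5.7,0,0,0,0,6],
    [-0.7,5.7,0,0,0,0,6],
    [-0.7,5.7,0,0,0,0,6],
    [-0.6,5.7,0,0,0,0,6],
    [-0.6,5.7,0,0,0,0,6],
    [-0.6,5.8,0,0,0,0,6],
    [-0.6,5.8,0,0,0,0,6],
    [0,0,0.5,0,0,-9.2,6],
    [0,0,0.5,0,0,-9.2,6],
    [0,0,0.5,0,0,-9.2,6],
    [0,0,0.5,0,0,-9.2,6],
    [0,0,0.5,0,0,-9.2,6],
    [0,0,0.5,0,0,-9.3,6],
    [0,0,0.5,0,0,-9.3,6],
    [0,0,0.5,0,0,-9.3,6],
    [0,0,0,0,0,0,6],
  ],
)

```text
clock: 38.28
eef_pos: [601.5, -323.7, 148.6]
eef_rot: [-3.139, -0.001, 1.357]
wrist_force: [0.8, -0.2, -0.0]
finger_gap: 60.0
```

```bash
python3 -c "
from g import *
look(603.6,-323.6,'w9.png',0,0); snap('side','w9s.png')"
```

```text
0.85 [108 141 137] [ 538.4 -412.4] [31.1 15.4] -0.213
0.8 [ 59 229 122] [ 604.2 -323.8] [47.9 29.2] 1.372
0.73 [243  61  62] [ 378.4 -310. ] [46.5 42.5] -1.47
pick (0.8, array([ 59, 229, 122]), array([ 604.2, -323.8]), array([47.9, 29.2]), 1.372)
now [ 601.9 -323.9  149.7] [-3.141 -0.     1.354] q [-0.55  0.66  1.17  0.    1.31 -0.33] F [ 0.4 -0.3  0.1] gap 60.1 t 38.38
 tilt fix deg [-0.06 -0.02  0.  ]
 turn z -1.1 deg, shift cm [ 0.05  0.22 12.37]
```

View pics/w9.png

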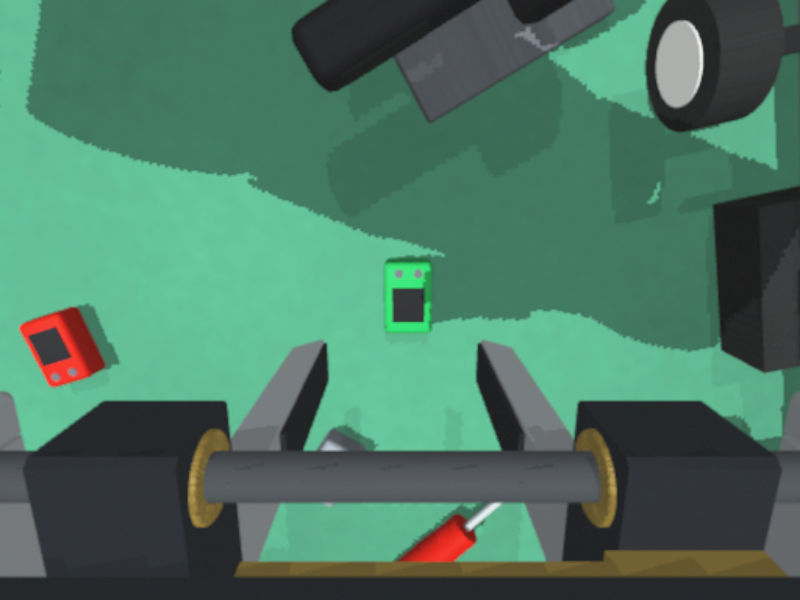

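View pics/w9s.png

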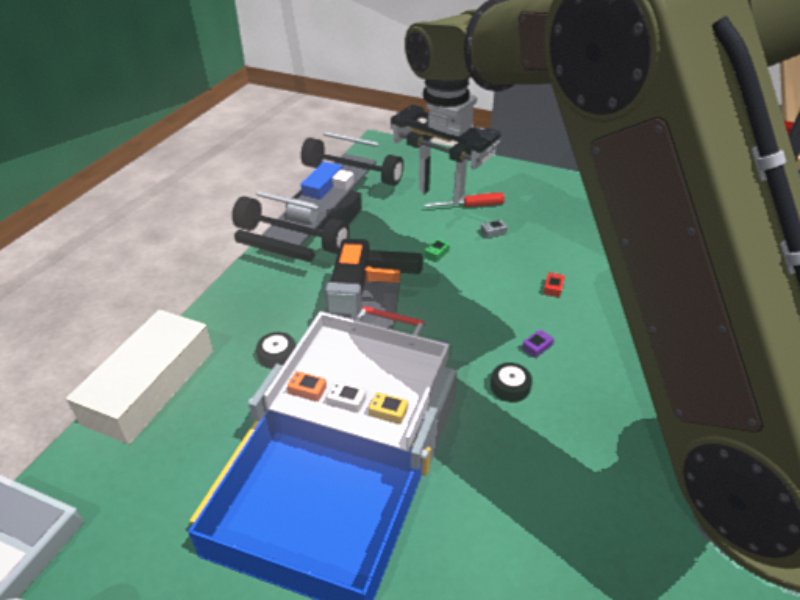

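Request:
jog_arm(
  increments=[
    [0,0.2,5,0,0,-1,6],
    [0,0,5,0,0,0,6],
    [0,0,2.4,0,0,0,6],
    [0,0,0,0,0,0,2.5],
    [0,0,0,0,0,0,2.5],
    [0,0,0,0,0,0,2.5],
    [0,0,0,0,0,0,2.5],
    [0,0,-3,0,0,0,2.5],
    [0,0,-5,0,0,9.4,2.5],
    [0,0,-5,0,0,9.4,2.5],
    [0,0,-3,0,0,9.3,2.5],
    [0,0,0,0,0,9.3,2.5],
    [0,0,0,0,0,9.3,2.5],
    [0,0,0,0,0,9.3,2.5],
    [0,0,0,0,0,9.3,2.5],
    [0,0,0,0,0,9.3,2.5],
  ],
)

```text
clock: 40.42
eef_pos: [604.0, -324.3, 186.6]
eef_rot: [3.142, -0.0, 0.067]
wrist_force: [-1.2, -0.6, 0.3]
finger_gap: 29.8
```

Run:
```python
from h import *
y=S[2]
seq([slot(2,0,190)+(y,),slot(2,0,111)+(y,)])
```

```text
now [ 604.  -324.3  186.6] [ 3.142 -0.     0.067] q [-0.55  0.64  1.12 -0.    1.38  0.96] F [-1.2 -0.6  0.3] gap 29.8 t 40.42
 tilt fix deg [ 0. -0. -0.]
 turn z -0.1 deg, shift cm [  5.14 -38.81  -0.34]
 turn z -0.0 deg, shift cm [-0.  -0.   7.9]
```

Request:
jog_arm(
  increments=[
    [0.7,-5.5,-0.3,0,0,0,2.5],
    [0.7,-5.5,0,0,0,0,2.5],
    [0.7,-5.5,0,0,0,0,2.5],
    [0.7,-5.5,0,0,0,0,2.5],
    [0.7,-5.6,0,0,0,0,2.5],
    [0.8,-5.6,0,0,0,0,2.5],
    [0.8,-5.6,0,0,0,0,2.5],
    [0,0,3,0,0,0,2.5],
    [0,0,2,0,0,0,2.5],
    [0,0,0,0,0,0,2.5],
  ],
)

```text
clock: 41.68
eef_pos: [626.0, 66.4, 138.3]
eef_rot: [-3.142, 0.003, 0.073]
wrist_force: [-0.1, 0.1, 0.3]
finger_gap: 29.5
```

Run:
```python
from h import *
y=S[2]
seq([slot(2,0,111)+(y,)])
```

```text
now [626.   66.4 138.3] [-3.142e+00  3.000e-03  7.300e-02] q [0.05 0.56 1.37 0.   1.22 1.55] F [-0.1  0.1  0.3] gap 29.5 t 41.67
 tilt fix deg [-0.    0.15 -0.  ]
 turn z 0.2 deg, shift cm [0.22 0.02 2.73]
```

Request:
jog_arm(
  increments=[
    [0.1,0,2,0,0,0,2.5],
    [0,0,0.8,0,0,0,2.5],
    [0,0,0,0,0,0,2.5],
    [0,0,0,0,0,0,4.2],
    [0,0,0,0,0,0,4.2],
    [0,0,-3,0,0,0,4.2],
    [0,0,-5,0,0,0,6],
    [0,0,0,0,0,0,6],
  ],
)

```text
clock: 42.68
eef_pos: [629.0, 66.5, 195.6]
eef_rot: [3.141, -0.007, 0.073]
wrist_force: [-0.3, -0.0, -0.6]
finger_gap: 58.1
```

Run:
```python
from h import *
seq([(524.5,-433.5,190,S[2]),(524.5,-433.5,150,.78)])
```

```text
now [629.   66.5 195.6] [ 3.141 -0.007  0.073] q [0.05 0.51 1.31 0.   1.32 1.55] F [-0.3 -0.  -0.6] gap 58.1 t 42.67
 tilt fix deg [ 0.01 -0.39 -0.  ]
 turn z 0.2 deg, shift cm [-13.92  49.14   0.56]
 turn z -40.7 deg, shift cm [ 0. -0.  4.]
```

Request:
jog_arm(
  increments=[
    [-1.5,5.4,0,0,0,0,6],
    [-1.5,5.4,0,0,0,0,6],
    [-1.5,5.4,0,0,0,0,6],
    [-1.5,5.4,0,0,0,0,6],
    [-1.5,5.5,0,0,0,0,6],
    [-1.6,5.5,0,0,0,0,6],
    [-1.6,5.5,0,0,0,0,6],
    [-1.6,5.5,0,0,0,0,6],
    [-1.6,5.5,0,0,0,0,6],
    [0,0,1,0,0,-10,6],
    [0,0,1,0,0,-10,6],
    [0,0,1,0,0,-10,6],
    [0,0,1,0,0,-10,6],
    [0,0,0.2,0,0,0,6],
  ],
)

```text
clock: 44.42
eef_pos: [524.5, -433.1, 147.9]
eef_rot: [-3.139, 0.0, 0.77]
wrist_force: [0.9, 1.1, -0.2]
finger_gap: 60.0
```

```bash
python3 -c "
from g import *
look(524.5,-433.5,'w10.png',0,0); snap('side','w10s.png')"
```

```text
0.94 [179 193 201] [ 525.6 -434.4] [48.5 29.3] 0.784
0.71 [240  62  62] [ 377.6 -311.3] [50.2 40.3] -1.498
pick (0.94, array([179, 193, 201]), array([ 525.6, -434.4]), array([48.5, 29.3]), 0.784)
now [ 524.7 -433.4  148.9] [-3.141  0.     0.767] q [-0.74  0.66  1.18  0.    1.3   0.06] F [-0.1 -0.7 -0.4] gap 60.4 t 44.52
 tilt fix deg [-0.05  0.   -0.  ]
 turn z -1.0 deg, shift cm [-1.000e-02  1.400e-01  1.229e+01]
```

View pics/w10.png

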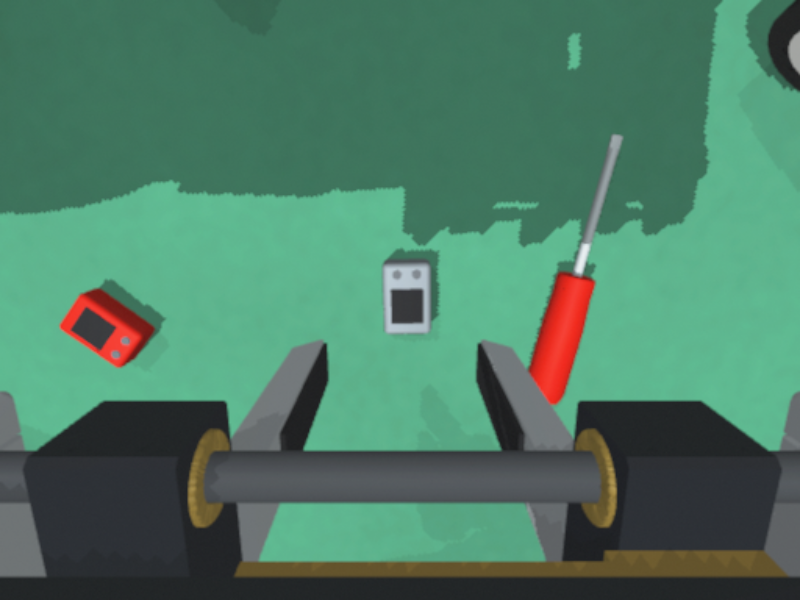

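View pics/w10s.png

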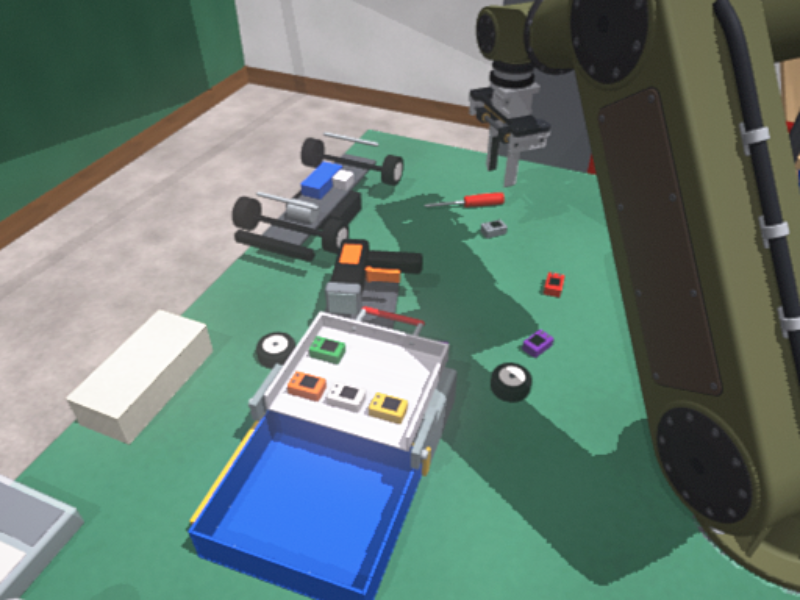

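Request:
jog_arm(
  increments=[
    [0,0.1,5,0,0,-1,5],
    [0,0,5,0,0,0,5],
    [0,0,2.3,0,0,0,5],
    [0,0,0,0,0,0,2.5],
    [0,0,0,0,0,0,2.5],
    [0,0,0,0,0,0,2.5],
    [0,0,-3,0,0,0,2.5],
    [0,0,-5,0,0,10.2,2.5],
    [0,0,-5,0,0,10.2,2.5],
    [0,0,-3.2,0,0,10.2,2.5],
    [0,0,0,0,0,10.2,2.5],
  ],
)

```text
clock: 45.95
eef_pos: [526.3, -434.8, 192.9]
eef_rot: [3.137, -0.004, 0.07]
wrist_force: [-0.9, 0.0, -1.9]
finger_gap: 29.7
```

Run:
```python
from h import *
y=S[2]
seq([slot(1,0,190)+(y,),slot(1,0,111)+(y,)])
```

```text
now [ 526.3 -434.8  192.9] [ 3.137 -0.004  0.07 ] q [-0.74  0.62  1.13  0.    1.38  0.76] F [-0.9  0.  -1.9] gap 29.7 t 45.95
 tilt fix deg [ 0.26 -0.25 -0.  ]
 turn z 0.0 deg, shift cm [  7.67 -49.28   0.29]
 turn z -0.0 deg, shift cm [-0.  -0.   7.9]
```

Request:
jog_arm(
  increments=[
    [0.8,-5.4,0,0,0,0,2.5],
    [0.8,-5.4,0,0,0,0,2.5],
    [0.8,-5.5,0,0,0,0,2.5],
    [0.8,-5.5,0,0,0,0,2.5],
    [0.9,-5.5,0,0,0,0,2.5],
    [0.9,-5.5,0,0,0,0,2.5],
    [0.9,-5.5,0,0,0,0,2.5],
    [0.9,-5.5,0,0,0,0,2.5],
    [0.9,-5.5,0,0,0,0,2.5],
    [0,0,2,0,0,0,2.5],
    [0,0,3,0,0,0,2.5],
    [0,0,0,0,0,0,2.5],
  ],
)

```text
clock: 47.45
eef_pos: [563.8, 63.3, 137.5]
eef_rot: [-3.142, 0.003, 0.077]
wrist_force: [0.3, 0.2, -0.1]
finger_gap: 29.5
```

Run:
```python
from h import *
y=S[2]
seq([slot(1,0,111)+(y,)])
```

```text
now [563.8  63.3 137.5] [-3.142e+00  3.000e-03  7.700e-02] q [0.05 0.43 1.57 0.   1.15 1.54] F [ 0.3  0.2 -0.1] gap 29.5 t 47.45
 tilt fix deg [-0.    0.15 -0.  ]
 turn z 0.4 deg, shift cm [0.44 0.15 2.65]
```

Request:
jog_arm(
  increments=[
    [0.3,0.1,2,0,0,0,2.5],
    [0,0,0.7,0,0,0,2.5],
    [0,0,0,0,0,0,2.5],
    [0,0,0,0,0,0,4.2],
    [0,0,0,0,0,0,4.2],
    [0,0,-3,0,0,0,4.2],
    [0,0,-5,0,0,0,6],
    [0,0,0,0,0,0,6],
  ],
)

```text
clock: 48.45
eef_pos: [569.1, 62.6, 195.4]
eef_rot: [3.141, -0.007, 0.077]
wrist_force: [0.2, 0.1, -0.6]
finger_gap: 58.1
```

Run:
```python
from h import *
snap('side','w11.png')
seq([(376,-310,190,S[2]),(376,-310,150,1.65),])
```

```text
now [568.2  62.6 193. ] [ 3.142e+00 -3.000e-03  7.700e-02] q [0.05 0.38 1.5  0.   1.26 1.54] F [ 0.6  0.1 -0.6] gap 58.9 t 48.5
 tilt fix deg [ 0.   -0.18 -0.  ]
 turn z 0.4 deg, shift cm [-21.78  35.82   0.3 ]
 turn z -90.5 deg, shift cm [ 0. -0.  4.]
```

View pics/w11.png

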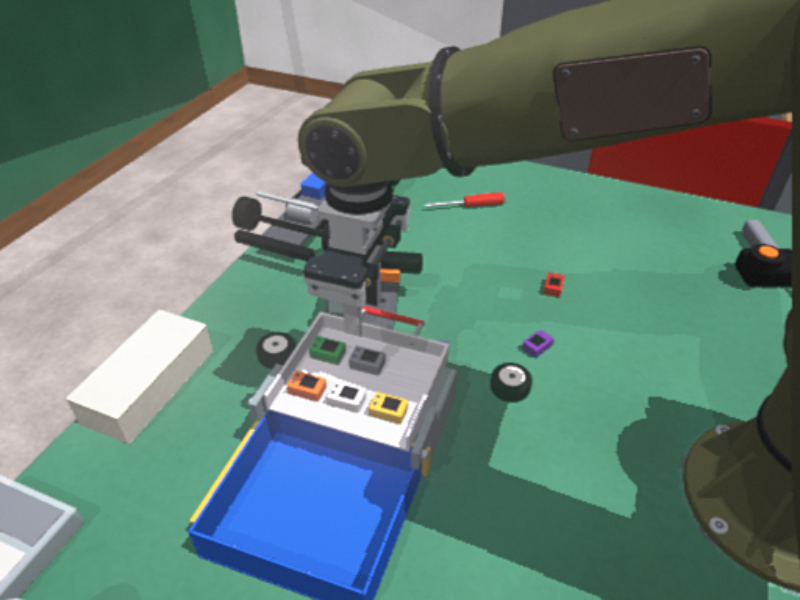

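Request:
jog_arm(
  increments=[
    [-2.7,4.4,0,0,0,0,6],
    [-2.7,4.4,0,0,0,0,6],
    [-2.7,4.5,0,0,0,0,6],
    [-2.7,4.5,0,0,0,0,6],
    [-2.7,4.5,0,0,0,0,6],
    [-2.7,4.5,0,0,0,0,6],
    [-2.7,4.5,0,0,0,0,6],
    [-2.8,4.5,0,0,0,0,6],
    [0,0,0.5,0,0,-10.1,6],
    [0,0,0.5,0,0,-10.1,6],
    [0,0,0.5,0,0,-10.1,6],
    [0,0,0.5,0,0,-10.1,6],
    [0,0,0.5,0,0,-10,6],
    [0,0,0.5,0,0,-10,6],
    [0,0,0.5,0,0,-10,6],
    [0,0,0.5,0,0,-10,6],
    [0,0,0,0,0,-10,6],
    [0,0,0,0,0,0,6],
  ],
)

```text
clock: 50.75
eef_pos: [378.4, -310.7, 150.5]
eef_rot: [-3.141, -0.001, 1.653]
wrist_force: [0.2, -0.4, 0.5]
finger_gap: 60.1
```

```bash
python3 -c "
from g import *
look(376,-310,'w12.png',1,0)"
```

```text
0.89 [117  71 153] [ 363.1 -156.3] [41.8 31.9] 1.132
0.55 [243  54  54] [ 374.5 -309.9] [47.9 30.9] -1.488
pick (0.55, array([243,  54,  54]), array([ 374.5, -309.9]), array([47.9, 30.9]), -1.488)
now [ 378.5 -310.9  150.9] [-3.141e+00 -1.000e-03  1.650e+00] q [-0.76  0.25  1.78 -0.    1.12 -0.84] F [-0.1 -0.1 -0. ] gap 60.2 t 50.85
 tilt fix deg [-0.04 -0.04  0.  ]
 turn z -0.2 deg, shift cm [ 0.13 -0.39 12.49]
```

View pics/w12.png

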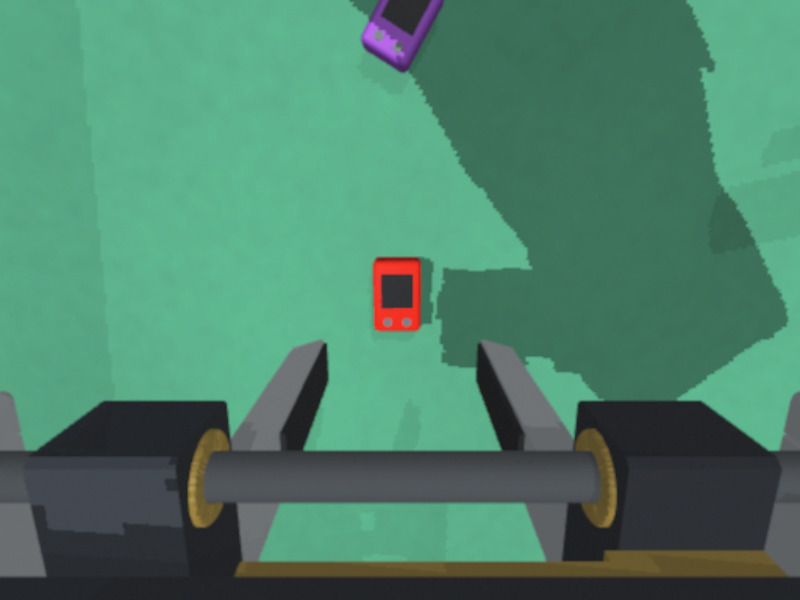

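Request:
jog_arm(
  increments=[
    [0.1,-0.4,5,0,0,0,6],
    [0,0,5,0,0,0,6],
    [0,0,2.5,0,0,0,6],
    [0,0,0,0,0,0,2.5],
    [0,0,0,0,0,0,2.5],
    [0,0,0,0,0,0,2.5],
    [0,0,0,0,0,0,2.5],
    [0,0,-3,0,0,0,2.5],
    [0,0,-5,0,0,10.1,2.5],
    [0,0,-5,0,0,10.1,2.5],
    [0,0,-3,0,0,10.1,2.5],
    [0,0,0,0,0,10.1,2.5],
    [0,0,0,0,0,10.1,2.5],
    [0,0,0,0,0,10,2.5],
    [0,0,0,0,0,10,2.5],
    [0,0,0,0,0,10,2.5],
    [0,0,0,0,0,10,2.5],
  ],
)

```text
clock: 52.98
eef_pos: [374.5, -310.3, 186.7]
eef_rot: [3.141, -0.0, 0.069]
wrist_force: [0.3, -0.9, -0.1]
finger_gap: 29.6
```

Run:
```python
from h import *
y=S[2]
seq([slot(0,0,190)+(y,),slot(0,0,111)+(y,)])
```

```text
now [ 374.5 -310.3  186.7] [ 3.141 -0.     0.069] q [-0.77  0.2   1.75 -0.    1.2   0.73] F [ 0.3 -0.9 -0.1] gap 29.6 t 52.98
 tilt fix deg [ 0.01 -0.01 -0.  ]
 turn z -0.1 deg, shift cm [ 15.93 -35.8   -0.33]
 turn z -0.0 deg, shift cm [-0.  -0.   7.9]
```

Request:
jog_arm(
  increments=[
    [1.9,-4.4,-0.3,0,0,0,2.5],
    [2,-4.4,0,0,0,0,2.5],
    [2,-4.5,0,0,0,0,2.5],
    [2,-4.5,0,0,0,0,2.5],
    [2,-4.5,0,0,0,0,2.5],
    [2,-4.5,0,0,0,0,2.5],
    [2,-4.5,0,0,0,0,2.5],
    [2,-4.5,0,0,0,0,2.5],
    [0,0,2,0,0,0,2.5],
    [0,0,3,0,0,0,2.5],
    [0,0,0,0,0,0,2.5],
  ],
)

```text
clock: 54.35
eef_pos: [505.4, 58.5, 138.1]
eef_rot: [-3.141, 0.003, 0.075]
wrist_force: [-0.1, 0.2, -0.6]
finger_gap: 29.8
```

Run:
```python
from h import *
y=S[2]
seq([slot(0,0,111)+(y,)])
```

```text
now [505.4  58.5 138.1] [-3.141e+00  3.000e-03  7.500e-02] q [ 0.04  0.31  1.73 -0.    1.1   1.54] F [-0.1  0.2 -0.6] gap 29.8 t 54.35
 tilt fix deg [-0.01  0.2  -0.  ]
 turn z 0.3 deg, shift cm [0.3  0.08 2.71]
```

Request:
jog_arm(
  increments=[
    [0.2,0,2,0,0,0,2.5],
    [0,0,0.7,0,0,0,2.5],
    [0,0,0,0,0,0,2.5],
    [0,0,0,0,0,0,4.2],
    [0,0,0,0,0,0,4.2],
    [0,0,-3,0,0,0,4.2],
    [0,0,-5,0,0,0,6],
    [0,0,-5,0,0,0,6],
  ],
)

```text
clock: 55.35
eef_pos: [508.2, 58.7, 244.3]
eef_rot: [3.142, -0.0, 0.075]
wrist_force: [0.0, 0.4, -0.2]
finger_gap: 58.2
```

Run:
```python
from h import *
np.set_printoptions(precision=1,suppress=True)
seq([])
for n in('scene','side'):
    p=snap(n,'x1'+n+'.png')
    for t in('trigger','scanner'):
        print(n,t,[(round(d['conf'],2),c2w(p,d['centre'])) for d in recognise(p,t)[:2]])
    cv2.imwrite('pics/x1c%s.png'%n,cv2.resize(p['image'][(180 if n=='scene' else 140):][:120,(220 if n=='scene' else 190):][:,:130,::-1],None,fx=6,fy=5,interpolation=cv2.INTER_CUBIC)) if 0 else None
    x,y=(225,180) if n=='scene' else (195,145)
    cv2.imwrite('pics/x1c%s.png'%n,cv2.resize(p['image'][y:y+90,x:x+120,::-1],None,fx=6,fy=6,interpolation=cv2.INTER_CUBIC))
```

```text
now [508.2  58.7 244.3] [ 3.1 -0.   0.1] q [ 0.   0.2  1.6 -0.   1.3  1.5] F [ 0.   0.4 -0.2] gap 58.2 t 55.35
scene trigger [(0.51, array([ 636.4, -145.4,   82.7]))]
scene scanner [(0.61, array([ 686.8, -166.4,   80.2]))]
side trigger [(0.56, array([ 647.7, -131.8,   69.7]))]
side scanner [(0.6, array([665.8, -96.9,  77. ]))]
```

View pics/x1side.png

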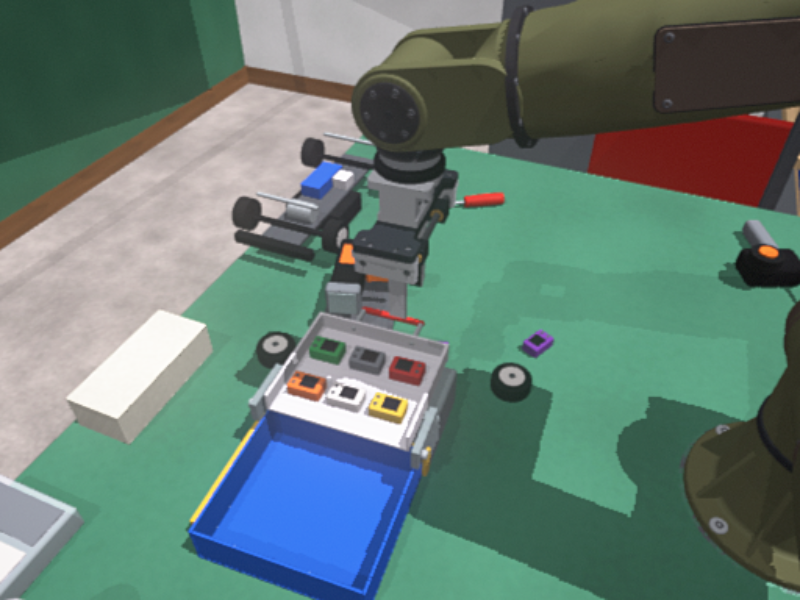

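View pics/x1cscene.png

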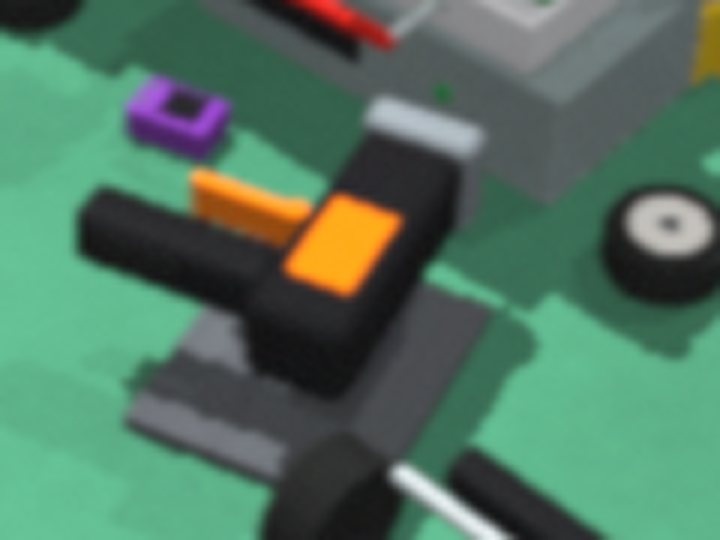

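View pics/x1cside.png

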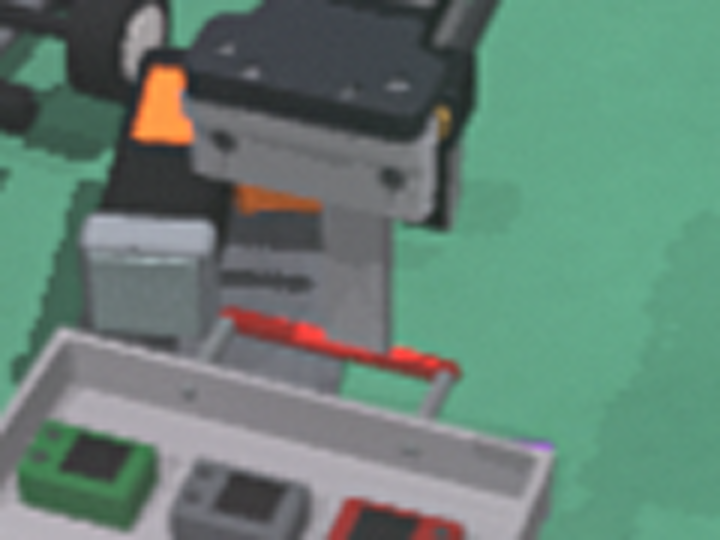

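Run:
```python
from h import *
seq([(600,-150,240,.33)])
seq([(600,-150,240,.075)])
```

```text
now [508.   58.6 241.3] [-3.142e+00  2.000e-03  7.500e-02] q [ 0.04  0.2   1.61 -0.    1.33  1.54] F [-0.4 -0.6 -0.2] gap 60.3 t 55.65
 tilt fix deg [-0.    0.11 -0.  ]
 turn z -14.6 deg, shift cm [ 1.95 22.72  0.13]
now [508.   58.6 241.3] [-3.142e+00  2.000e-03  7.500e-02] q [ 0.04  0.2   1.61 -0.    1.33  1.54] F [-0.4 -0.6 -0.2] gap 60.3 t 55.65
 tilt fix deg [-0.    0.11 -0.  ]
 turn z -0.0 deg, shift cm [ 7.62 21.49  0.13]
```

Request:
jog_arm(
  increments=[
    [1.9,5.3,0,0,0,0,9],
    [1.9,5.3,0,0,0,0,9],
    [1.9,5.4,0,0,0,0,9],
    [1.9,5.4,0,0,0,0,9],
    [0,0,0,0,0,-7.3,9],
    [0,0,0,0,0,-7.3,9],
    [0,0,0,0,0,0,9],
  ],
)

```text
clock: 56.52
eef_pos: [599.9, -149.1, 240.9]
eef_rot: [-3.14, 0.002, 0.329]
wrist_force: [0.1, -0.5, -0.3]
finger_gap: 90.0
```

Run:
```python
from h import *
seq([])
p=snap('wrist','t1.png')
np.savez('t1.npz',**{k:np.array(p[k]) for k in('K','rvec','tvec','image')})
for t in('trigger','scanner'):
    print(t,[(round(d['conf'],2),c2w(p,d['centre']).round(1)) for d in recognise(p,t)[:2]])
```

```text
now [ 599.9 -149.1  240.9] [-3.14e+00  2.00e-03  3.29e-01] q [-0.3   0.45  1.29  0.    1.41  0.94] F [ 0.1 -0.5 -0.3] gap 90.0 t 56.52
trigger [(0.74, array([ 633.9, -139.6,   89.6]))]
scanner [(0.81, array([ 670.8, -137.2,   93.1]))]
```

View pics/t1.png

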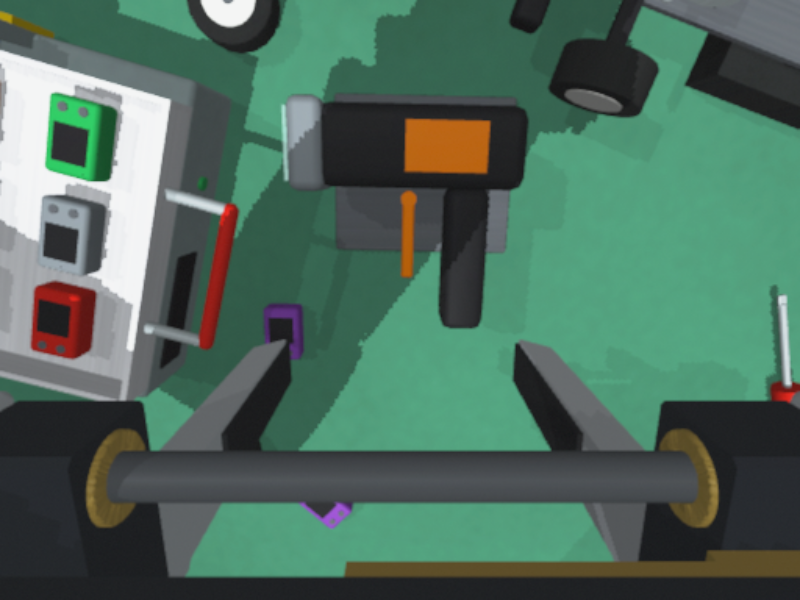

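Run:
```python
from h import *
d=np.load('t1.npz');p={k:d[k] for k in d}
k=.64
def W(u,v,z): return ray(p,u*k-.2,v*k-.2,z)
for n,a,b,z in (('blade front',(402,200),(401,276),86),('blade back',(415,205),(412,276),86),('grip back',(488,195),(481,318),90),('grip front',(445,195),(440,318),90),('head lower edge',(325,188),(520,190),98),('head upper',(330,103),(520,109),98)):
    A,B=W(*a,z),W(*b,z);v=A-B;print(n,A.round(1),B.round(1),'ang',np.arctan2(v[1],v[0]).round(3),'len',np.linalg.norm(v).round(1))
cv2.imwrite('pics/t1c.png',cv2.resize(p['image'][110:220,240:340,::-1],None,fx=6,fy=5.4,interpolation=cv2.INTER_CUBIC))
```

```text
blade front [ 654.8 -130.2   86. ] [ 607.3 -145.8   86. ] ang 0.316 len 50.0
blade back [ 654.5 -139.2   86. ] [ 609.7 -152.8   86. ] ang 0.293 len 46.9
grip back [ 675.6 -180.9   90. ] [ 598.1 -206.2   90. ] ang 0.316 len 81.5
grip front [ 666.7 -155.1   90. ] [ 589.1 -179.9   90. ] ang 0.31 len 81.5
head lower edge [646.8 -82.8  98. ] [ 684.6 -197.1   98. ] ang 1.89 len 120.4
head upper [694.7 -71.6  98. ] [ 727.9 -179.2   98. ] ang 1.87 len 112.7
```

View pics/t1c.png

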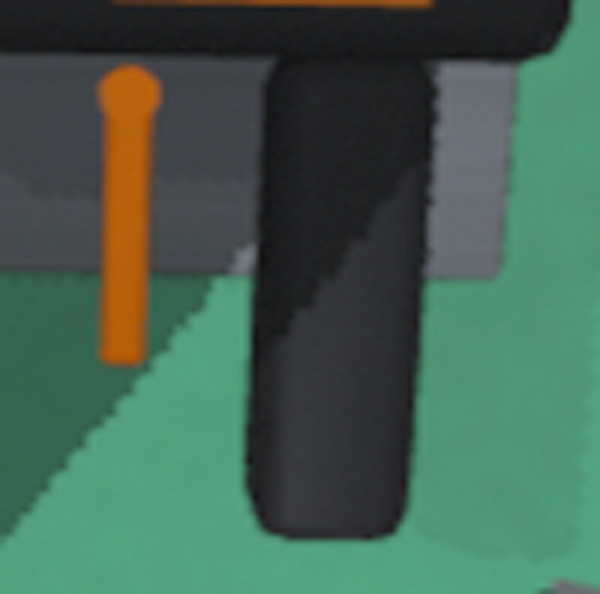

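Run:
```python
from h import *
d=np.load('t1.npz');p={k:d[k] for k in d}
H=ray(p,240+130/6-.5,110+90/5.4-.5,86)
X=np.array([.951,.310]);Y=np.array([-.31,.951])
pad=H[:2]-38*X+4*Y;gb=pad-56*Y;print(H,pad,gb,gb+21.5*Y)
t=gb+21.5*Y
seq([(*t,150,.315),(*t,78,.315)])
```

```text
[ 657.65384626 -133.6237904    86.        ] [ 620.27584626 -141.5997904 ] [ 637.63584626 -194.8557904 ] [ 630.97084626 -174.4092904 ]
now [ 600.1 -148.9  241.8] [-3.141e+00  1.000e-03  3.270e-01] q [-0.3   0.45  1.29  0.    1.41  0.94] F [-0.2 -0.  -0.8] gap 89.9 t 56.67
 tilt fix deg [-0.03  0.05 -0.  ]
 turn z 0.7 deg, shift cm [2.15 3.38 9.18]
 turn z -0.0 deg, shift cm [ 0.  -0.   7.2]
```

Request:
jog_arm(
  increments=[
    [1.1,1.7,3,0,0,0.7,9],
    [1.1,1.7,3,0,0,0,9],
    [0,0,3.2,0,0,0,9],
    [0,0,3,0,0,0,9],
    [0,0,0,0,0,0,9],
  ],
)

```text
clock: 57.3
eef_pos: [630.9, -173.8, 118.2]
eef_rot: [-3.139, 0.004, 0.316]
wrist_force: [0.2, -0.3, 0.3]
finger_gap: 90.0
```

Run:
```python
from h import *
seq([(631,-174.4,78,.315)])
p=snap('wrist','t2.png')
```

```text
now [ 630.9 -173.8  118.2] [-3.139  0.004  0.316] q [-0.32  0.63  1.3  -0.    1.21  0.93] F [ 0.2 -0.3  0.3] gap 90.0 t 57.3
 tilt fix deg [-0.15  0.2  -0.  ]
 turn z 0.1 deg, shift cm [-0.    0.06  4.02]
```

View pics/t2.png

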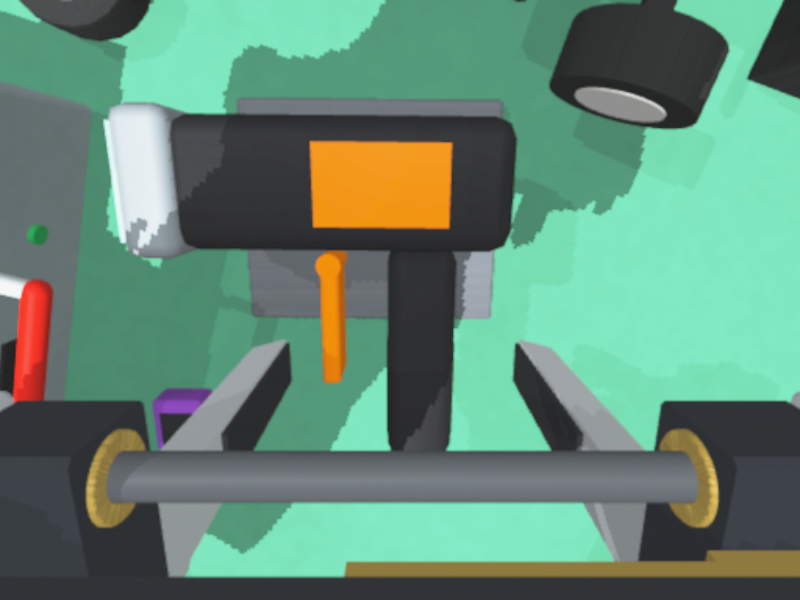

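Request:
jog_arm(
  increments=[
    [0,0,2,0,0,0,9],
    [0,0,2,0,0,0,9],
    [0,0,0,0,0,0,8],
    [0,0,0,0,0,0,7],
    [0,0,0,0,0,0,6],
  ],
  squeeze=30,
)

```text
clock: 57.98
eef_pos: [631.8, -173.9, 80.9]
eef_rot: [-3.141, 0.0, 0.318]
wrist_force: [-4.7, 5.4, 1.4]
finger_gap: 63.7
```

Request:
jog_arm(
  increments=[
    [0,0,0,0,0,0,5],
    [0,0,0,0,0,0,4.4],
    [0,0,0,0,0,0,4],
  ],
)

```text
clock: 58.35
eef_pos: [632.1, -173.5, 80.9]
eef_rot: [-3.141, -0.001, 0.318]
wrist_force: [0.1, 6.5, 0.0]
finger_gap: 43.4
```

Request:
jog_arm(
  increments=[
    [0,0,0,0,0,0,3.5],
    [0,0,0,0,0,0,3.5],
    [0,0,0,0,0,0,3.5],
    [0,0,0,0,0,0,3.5],
  ],
)

```text
clock: 58.85
eef_pos: [632.1, -173.5, 80.8]
eef_rot: [-3.141, -0.001, 0.318]
wrist_force: [-0.5, 6.4, 0.1]
finger_gap: 42.9
```

Run:
```python
from h import *
seq([(631,-174.4,78,.315)])
p=snap('wrist','t3.png')
```

```text
now [ 632.1 -173.5   80.8] [-3.141e+00 -1.000e-03  3.180e-01] q [-0.32  0.67  1.33  0.    1.14  0.93] F [-0.5  6.4  0.1] gap 42.9 t 58.85
 tilt fix deg [-0.04 -0.05  0.  ]
 turn z 0.2 deg, shift cm [-0.13  0.05  0.28]
```

View pics/t3.png

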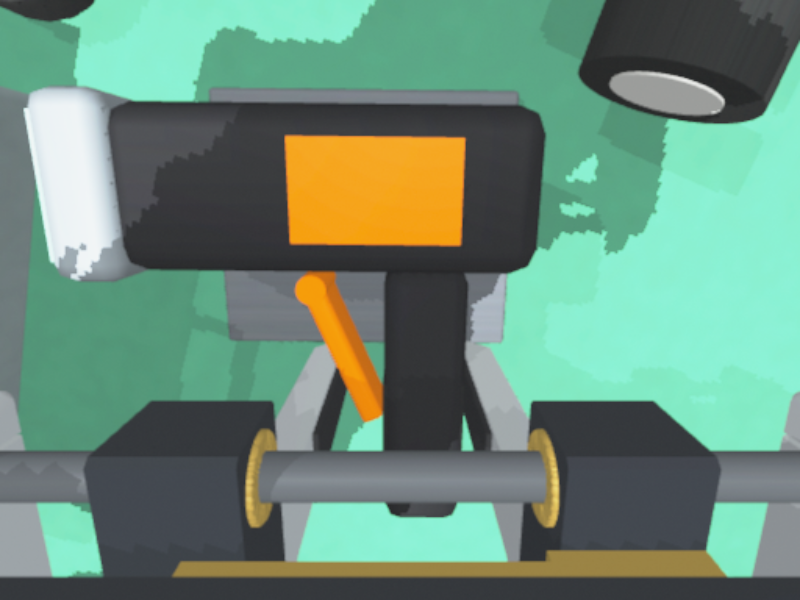

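Request:
jog_arm(
  increments=[
    [0,0,0,0,0,0,3],
    [0,0,0,0,0,0,3],
    [0,0,0,0,0,0,3],
  ],
  squeeze=45,
)

```text
clock: 59.28
eef_pos: [632.2, -173.7, 80.9]
eef_rot: [-3.141, -0.001, 0.318]
wrist_force: [2.0, 4.9, -0.5]
finger_gap: 42.7
```

Request:
jog_arm(
  increments=[
    [0,0,0,0,0,0,5],
    [0,0,0,0,0,0,7],
    [0,0,0,0,0,0,9],
    [0,0,0,0,0,0,9],
    [0,0,-3,0,0,0,9],
    [0,0,-5,0,0,0,9],
    [0,0,-5,0,0,0,9],
  ],
  squeeze=25,
)

```text
clock: 60.15
eef_pos: [631.8, -174.6, 212.3]
eef_rot: [3.141, -0.0, 0.317]
wrist_force: [0.8, -0.2, 0.6]
finger_gap: 90.4
```

Run:
```python
from h import *
p=snap('wrist','t4.png')
y=S[2]+np.pi/2
h=st(0,S[3]-210)
print(h)
seq([(*h[:2],215,y),(*h[:2],100,y)])
```

```text
[574.73510739 -29.60465063   0.        ]
now [ 633.5 -175.2  220.2] [ 3.135 -0.008  0.317] q [-0.33  0.54  1.2  -0.    1.39  0.93] F [ 0.5 -0.6  6.6] gap 90.0 t 60.2
 tilt fix deg [ 0.37 -0.47 -0.  ]
 turn z -75.8 deg, shift cm [14.93 -4.85  0.52]
 turn z -0.0 deg, shift cm [ 0.  -0.  11.5]
```

View pics/t4.png

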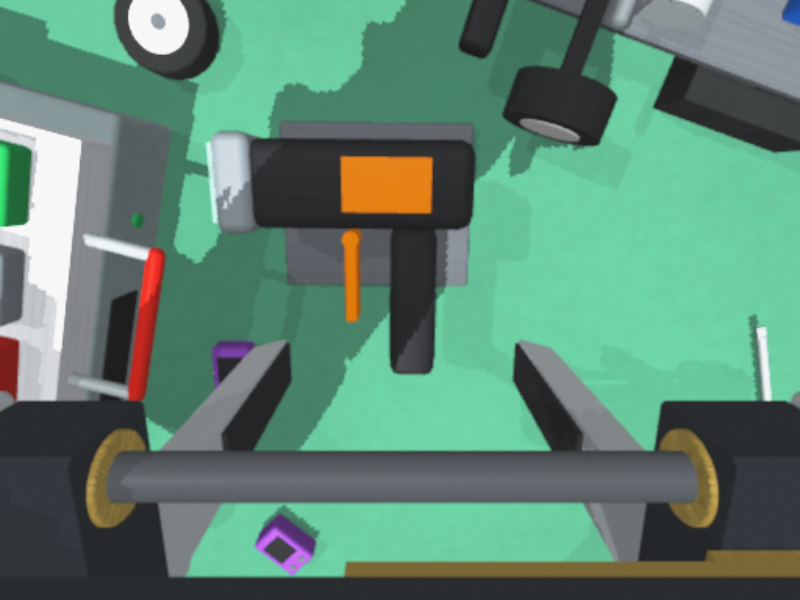

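Run:
```python
from h import *
h=st(0,S[3]-210)
seq([(*h[:2],200,S[2])])
```

```text
now [ 633.5 -175.2  220.2] [ 3.135 -0.008  0.317] q [-0.33  0.54  1.2  -0.    1.39  0.93] F [ 0.5 -0.6  6.6] gap 90.0 t 60.2
 tilt fix deg [ 0.37 -0.47 -0.  ]
 turn z 14.2 deg, shift cm [ -4.85 -14.93   2.02]
```

Request:
jog_arm(
  increments=[
    [0,0,0,0,0,7.1,4],
    [0,0,0,0,0,7.1,3],
    [-1.6,-5,0.4,0,0,0,3],
    [-1.6,-5,0.6,0,0,0,3],
    [-1.6,-5,0.6,0,0,0,3],
    [0,0,0,0,0,0,3],
  ],
)

```text
clock: 60.95
eef_pos: [572.8, -25.7, 194.7]
eef_rot: [3.141, -0.0, 0.073]
wrist_force: [0.4, -0.0, 0.3]
finger_gap: 33.6
```

Run:
```python
from h import *
h=st(0,S[3]-210,97)
seq([(*h[:2],100,S[2])])
p=snap('wrist','u1.png')
print(proj(p,[st(x,S[3]-210,97) for x in(-45,0,45)])*800/512, c2w(p,[0,0,0]))
m=cv2.inRange(cv2.cvtColor(p['image'],cv2.COLOR_RGB2HSV),(0,150,80),(8,255,255))|cv2.inRange(cv2.cvtColor(p['image'],cv2.COLOR_RGB2HSV),(172,150,80),(180,255,255))
n,l,s,c=cv2.connectedComponentsWithStats(m)
for i in range(1,n):
    if s[i][4]>40: print(s[i],c[i]*800/512,ray(p,*c[i],97))
```

```text
now [572.8 -25.7 194.7] [ 3.141 -0.     0.073] q [-0.11  0.38  1.49 -0.    1.27  1.39] F [ 0.4 -0.   0.3] gap 33.6 t 60.95
 tilt fix deg [ 0.01 -0.03 -0.  ]
 turn z 0.2 deg, shift cm [0.16 0.4  9.47]
[[408.0011005  382.40809121]
 [408.52442747 307.70658745]
 [409.09323278 226.51334774]] [643.3098094  -20.6647233  352.45324842]
[ 259  147   13  109 1113] [414.03863432 313.59641734] [571.55394826 -32.94706515  97.        ]
[141 234  38  23 645] [251.01017442 380.26162791] [524.52172761  58.30433146  97.        ]
```

View pics/u1.png

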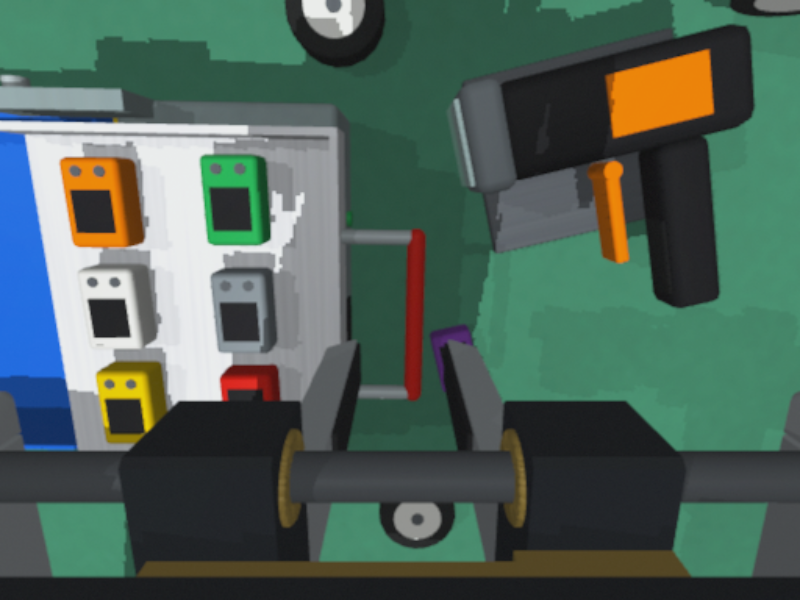

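Request:
jog_arm(
  increments=[
    [0,0.7,0,0,0,0,3.4],
    [0,0,4,0,0,0,3.4],
    [0,0,3,0,0,0,3.4],
    [0,0,2.4,0,0,0,3.4],
    [0,0,0,0,0,0,3.4],
  ],
)

```text
clock: 61.62
eef_pos: [573.6, -36.4, 98.9]
eef_rot: [-3.141, 0.003, 0.068]
wrist_force: [0.6, 0.0, 0.8]
finger_gap: 34.0
```

Request:
jog_arm(
  increments=[
    [0,0,0,0,0,0,0.6],
    [0,0,0,0,0,0,0.6],
    [0,0,0,0,0,0,0.6],
    [0,0,0,0,0,0,0.6],
  ],
  squeeze=20,
)

```text
clock: 62.12
eef_pos: [574.4, -32.8, 101.5]
eef_rot: [-3.138, -0.001, 0.07]
wrist_force: [-0.9, 16.5, 3.7]
finger_gap: 9.0
```

Run:
```python
from h import *
seq([])
p=snap('scene','u2.png')
x,y=225,120
cv2.imwrite('pics/u2.png',cv2.resize(p['image'][y:y+120,x:x+160,::-1],None,fx=5,fy=5,interpolation=cv2.INTER_CUBIC))
```

```text
now [574.4 -32.8 101.5] [-3.138e+00 -1.000e-03  7.000e-02] q [-0.12  0.49  1.57  0.    1.08  1.38] F [-0.9 16.5  3.7] gap 9.0 t 62.12
```

View pics/u2.png

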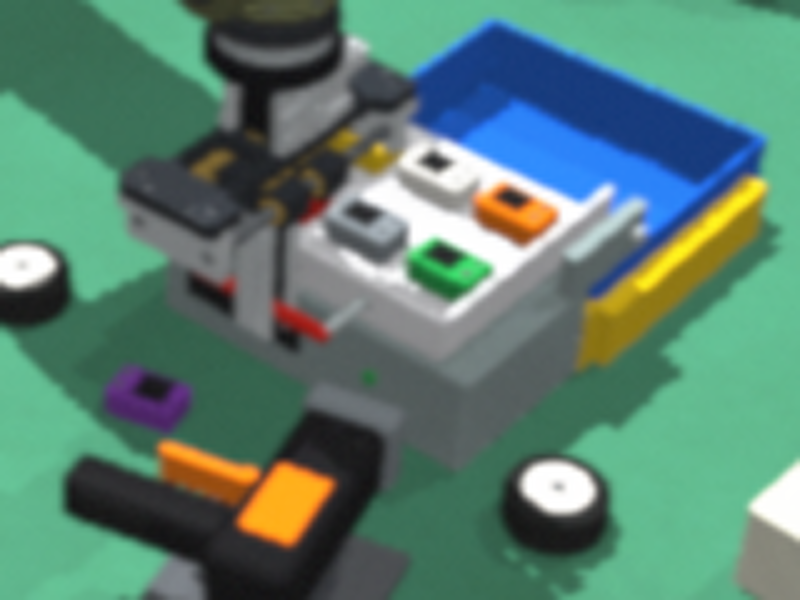

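Request:
jog_arm(
  increments=[
    [0,-0.3,0,0,0,0,0.6],
    [0,-0.09,-1.05,0,0,0,0.6],
    [0,-0.14,-1.04,0,0,0,0.6],
    [0,-0.19,-1.03,0,0,0,0.6],
    [0,-0.24,-1.03,0,0,0,0.6],
  ],
)

```text
clock: 62.8
eef_pos: [573.9, -26.2, 142.8]
eef_rot: [3.14, -0.002, 0.069]
wrist_force: [4.7, -4.8, -2.5]
finger_gap: 9.2
```

Run:
```python
from h import *
seq([])
p=snap('side','u3.png')
```

```text
now [573.9 -26.2 142.8] [ 3.14e+00 -2.00e-03  6.90e-02] q [-0.11  0.43  1.54 -0.    1.16  1.39] F [ 4.7 -4.8 -2.5] gap 9.2 t 62.8
```

View pics/u3.png

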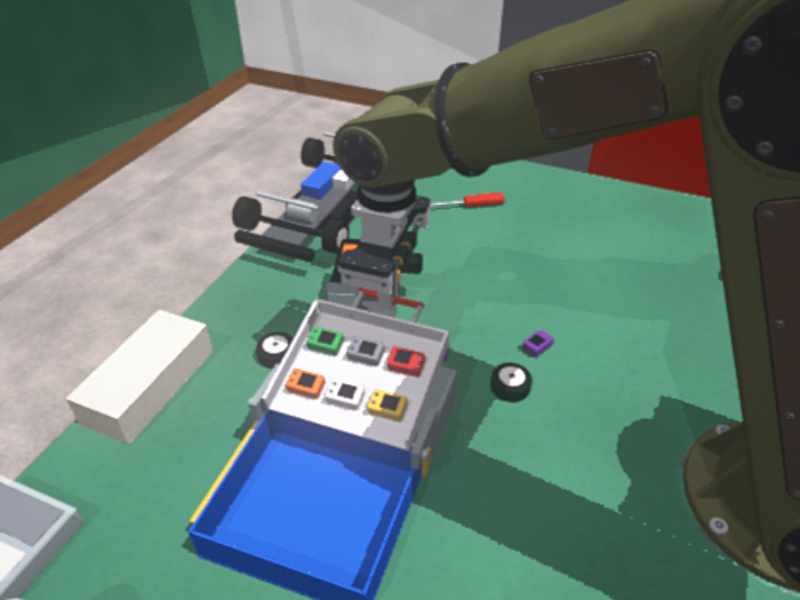

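Request:
jog_arm(
  increments=[
    [0,-0.29,-1.01,0,0,0,0.6],
    [0,-0.34,-0.99,0,0,0,0.6],
    [0,-0.39,-0.98,0,0,0,0.6],
    [0,-0.45,-0.95,0,0,0,0.6],
    [0,-0.48,-0.93,0,0,0,0.6],
    [0,-0.54,-0.91,0,0,0,0.6],
    [0,0,0,0,0,0,0.6],
  ],
)

```text
clock: 63.72
eef_pos: [572.6, -1.9, 201.4]
eef_rot: [3.138, -0.004, 0.069]
wrist_force: [4.5, -11.8, 4.0]
finger_gap: 9.2
```

Run:
```python
from h import *
seq([])
p=snap('side','u4.png')
```

```text
now [572.6  -1.9 201.4] [ 3.138 -0.004  0.069] q [-0.07  0.37  1.49 -0.    1.28  1.44] F [  4.5 -11.8   4. ] gap 9.2 t 63.73
```

View pics/u4.png

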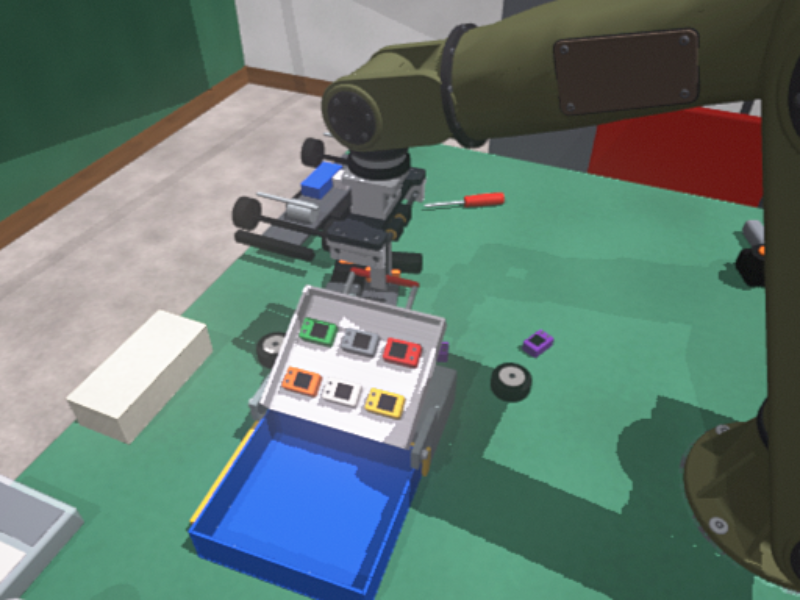

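Request:
jog_arm(
  increments=[
    [0,-0.4,-0.88,0,0,0,0.6],
    [0,-0.62,-0.85,0,0,0,0.6],
    [0,-0.66,-0.82,0,0,0,0.6],
    [0,-0.7,-0.78,0,0,0,0.6],
    [0,0,0,0,0,0,0.6],
    [0,0,0,0,0,0,0.6],
  ],
)

```text
clock: 64.53
eef_pos: [571.2, 22.2, 234.4]
eef_rot: [3.139, -0.005, 0.069]
wrist_force: [7.1, -7.3, 3.7]
finger_gap: 9.4
```

Run:
```python
from h import *
seq([])
p=snap('side','u5.png')
```

```text
now [571.2  22.2 234.4] [ 3.139 -0.005  0.069] q [-0.02  0.34  1.45 -0.    1.34  1.48] F [ 7.1 -7.3  3.7] gap 9.4 t 64.53
```

View pics/u5.png

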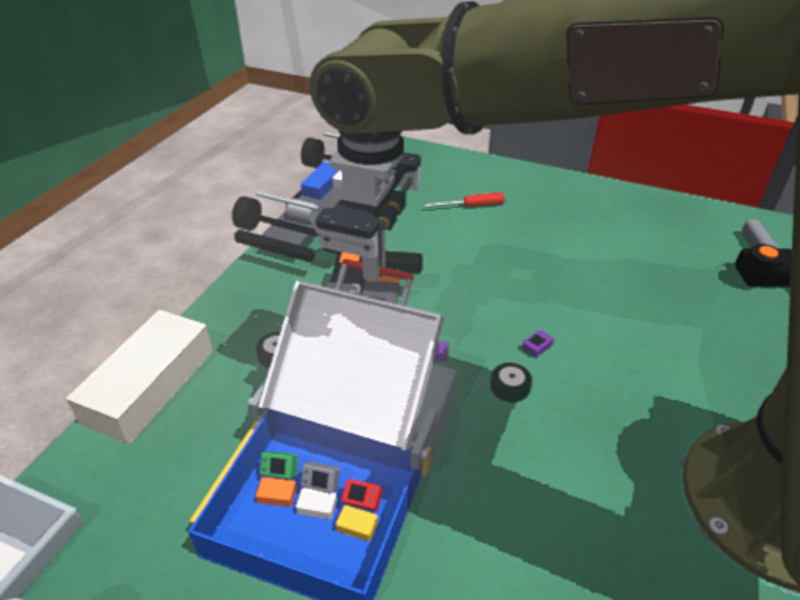

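Request:
jog_arm(
  increments=[
    [0,0.7,0.78,0,0,0,0.6],
    [0,0.66,0.82,0,0,0,0.6],
    [0,0.62,0.85,0,0,0,0.6],
    [0,0.4,0.88,0,0,0,0.6],
    [0,0.54,0.91,0,0,0,0.6],
    [0,0.48,0.93,0,0,0,0.6],
    [0,0.45,0.95,0,0,0,0.6],
    [0,0.39,0.98,0,0,0,0.6],
    [0,0.34,0.99,0,0,0,0.6],
    [0,0.29,1.01,0,0,0,0.6],
    [0,0.24,1.03,0,0,0,0.6],
    [0,0.19,1.03,0,0,0,0.6],
  ],
)

```text
clock: 66.08
eef_pos: [574.2, -30.5, 121.5]
eef_rot: [3.14, -0.002, 0.069]
wrist_force: [3.6, -3.4, -0.2]
finger_gap: 8.8
```

Request:
jog_arm(
  increments=[
    [0,0.14,0.7,0,0,0,0.6],
    [0,0.1,0.7,0,0,0,0.6],
    [0,0,0.3,0,0,0,0.6],
    [0,0,0,0,0,0,0.6],
  ],
)

```text
clock: 66.58
eef_pos: [574.1, -32.4, 104.2]
eef_rot: [3.141, -0.001, 0.07]
wrist_force: [3.3, -2.9, -0.6]
finger_gap: 8.9
```

Run:
```python
from h import *
seq([])
p=snap('side','u6.png')
```

```text
now [574.1 -32.4 104.2] [ 3.141e+00 -1.000e-03  7.000e-02] q [-0.12  0.48  1.57 -0.    1.09  1.38] F [ 3.3 -2.9 -0.6] gap 8.9 t 66.58
```

View pics/u6.png

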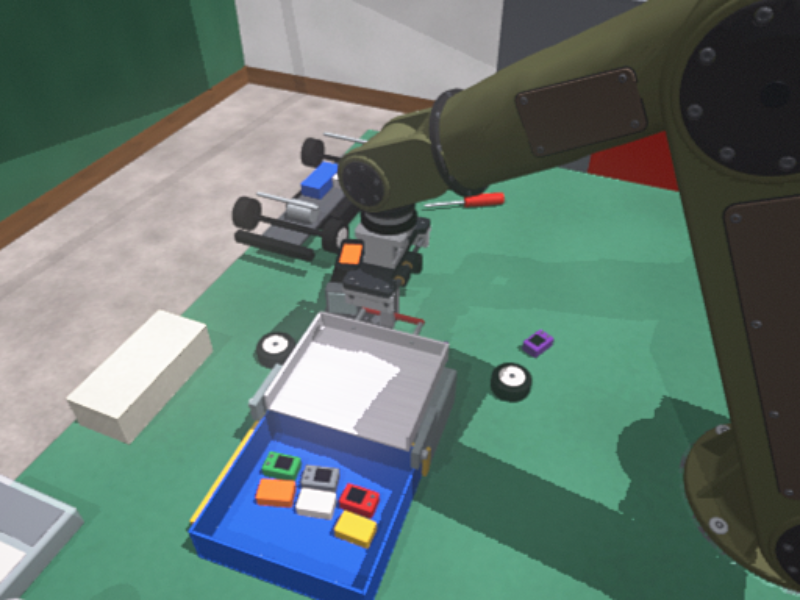

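Request:
jog_arm(
  increments=[
    [0,0,0.15,0,0,0,0.6],
    [0,0,0.15,0,0,0,0.6],
    [0,0,0,0,0,0,0.6],
  ],
)

```text
clock: 67.0
eef_pos: [574.1, -32.5, 101.7]
eef_rot: [3.141, -0.001, 0.07]
wrist_force: [2.9, -5.0, 2.5]
finger_gap: 9.4
```

Request:
jog_arm(
  increments=[
    [0,0,0,0,0,0,3.4],
    [0,0,0,0,0,0,3.4],
    [0,0,0,0,0,0,3.4],
    [0,0,-2,0,0,0,3.4],
    [0,0,-4,0,0,0,3.4],
    [0,0,-5,0,0,0,3.4],
    [0,0,-5,0,0,0,3.4],
    [-3,3,-3,0,0,0,3.4],
    [-5,5,0,0,0,0,3.4],
    [-5,5,0,0,0,0,3.4],
    [0,5,0,0,0,0,3.4],
    [0,0,0,0,0,0,3.4],
  ],
)

```text
clock: 68.5
eef_pos: [466.9, -210.6, 291.1]
eef_rot: [-3.142, 0.0, 0.066]
wrist_force: [0.1, 0.2, -0.7]
finger_gap: 34.0
```

Run:
```python
from h import *
seq([])
a=camera('scene');b=camera('side')
cv2.imwrite('pics/z1.png',cv2.resize(a['image'][100:246,230:420,::-1],None,fx=4,fy=4,interpolation=cv2.INTER_CUBIC))
cv2.imwrite('pics/z2.png',cv2.resize(b['image'][190:384,100:320,::-1],None,fx=3.4,fy=3,interpolation=cv2.INTER_CUBIC))
```

```text
now [ 466.9 -210.6  291.1] [-3.142  0.     0.066] q [-0.5   0.17  1.53 -0.    1.44  1.01] F [ 0.1  0.2 -0.7] gap 34.0 t 68.5
```

View pics/z1.png

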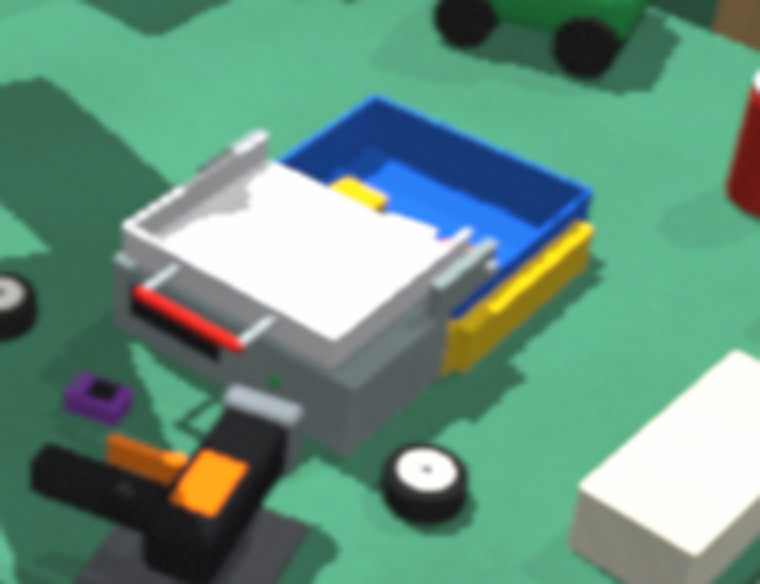

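View pics/z2.png

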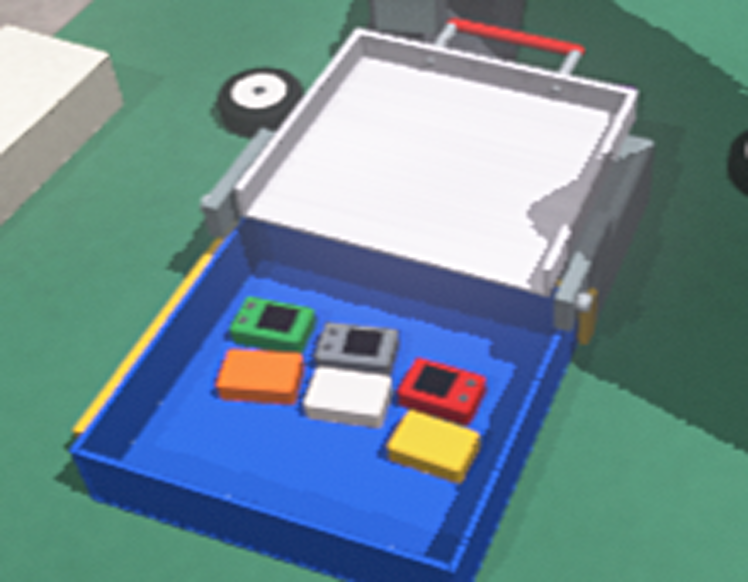

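Run:
```python
from h import *
b=snap('side','z3.png');a=snap('scene','z4.png')
def cmp(f1,f2,boxes):
    A=cv2.imread('pics/'+f1,0).astype(np.float32);B=cv2.imread('pics/'+f2,0).astype(np.float32)
    for x,y,w,h in boxes:
        t=A[y:y+h,x:x+w];r=B[y-8:y+h+8,x-8:x+w+8]
        m=cv2.matchTemplate(r,t,cv2.TM_CCOEFF_NORMED);_,v,_,l=cv2.minMaxLoc(m)
        print(f1,(x,y),'shift',l[0]-8,l[1]-8,round(v,3))
cmp('w11.png','z3.png',[(175,505,50,50),(330,555,60,40),(225,430,40,40),(380,440,40,60)])
cmp('x1scene.png','z4.png',[(560,195,50,40)])
for d in regions_of(a,'tag1'):
    ys,xs=np.nonzero(d['mask']);print(round(d['conf'],2),xs.mean().round(),ys.mean().round(),a['image'][d['mask']].mean(0).astype(int))
```

```text
w11.png (175, 505) shift 0 0 0.999
w11.png (330, 555) shift 0 0 0.998
w11.png (225, 430) shift 0 0 0.997
w11.png (380, 440) shift -1 -1 0.916
x1scene.png (560, 195) shift 0 0 1.0
0.72 253.0 199.0 [71 43 94]
0.48 201.0 189.0 [104  64 138]
0.4 320.0 149.0 [243 232 108]
```

View pics/z4.png

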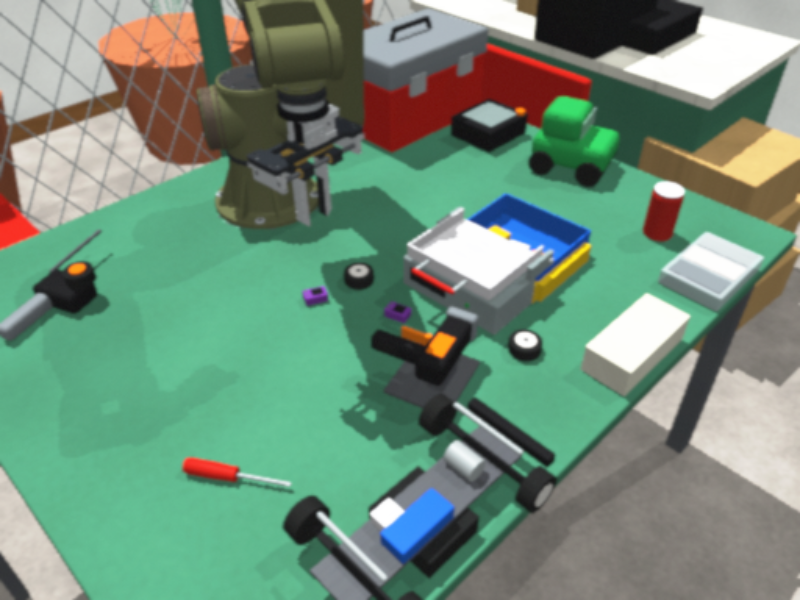

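The crate's outer corners have not shifted since before the pour. All six tags are in it, the tray is level, and the arm is clear.

```bash
python3 -c "
from cell import *
print(sign_off())"
```

```text
the job is handed in; nothing more can be done
None
```

The job is done and handed in at about 69 s of the 210 s allowed; I got no verdict back.

- **Crate:** I pushed it against stop 1, then stop 2, then pressed it onto stop 1 again. Contact force rose clearly at both stops, to about 27 N and 55 N. I measured the push only at the wrist.
- **Transponders:** All six were present, and I laid them on the level tray in two rows of three. The green one was knocked about 5 cm during the run, so I located it again before picking it up. I left both purple look-alikes alone.
- **Trigger:** The grip stalled at 42.7 mm and the picture showed the trigger at about 0.4 rad, fully squeezed. After I let go, the picture showed it back at rest.
- **Tray:** I lifted it to about 0.7 rad, all six slid into the crate, and I lowered it level before letting go of the handle. Three transponders landed upside down.
- **Last checks:**
  - All six transponders are in the crate.
  - The crate's outer corners show no shift in either camera since before the pour. The one patch at its tray end matched poorly (0.92, one pixel off), probably because of shadow.
  - The wheels and screwdriver look unmoved.
- **Measurements that disagreed:** The handle was about 3 mm from where my model of the station put it. The scene and side cameras' network positions for the same tags differed by 10–18 mm, so I took the grasp positions from the wrist camera instead.

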